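Fetch a bundle from the blocked sliding-lid box

ROBOT

A 7-joint arm with a two-finger parallel gripper is mounted at the origin on a cart in front of the work surface, level with it; the furniture and walls round the work are solid. World frame = base frame: x ahead of the robot, y to its left, z up, the work surface at z = 0. Lengths are in m, angles in degrees, forces in N, time in s.
With the tool pointing down it reaches from about 0.425 to 0.875 m from the base axis. Payload 4.7 kg.
Tool frame: the origin (TCP) lies between the finger pads; the fingertips stand 19 mm ahead of it and the grasp point (between the pads) is the TCP; x points along the fingers, z is the direction in which the jaws open and shut, and the axes are right-handed (so a half turn about x gives the same grasp; the last joint's range is limited). The gripper opens to 87 mm and grips with 3 to 60 N. Pads are 19 mm wide; open, the fingers measure 117 mm over their backs; the gripper's body (75 mm by 190 mm) begins 51 mm behind the grasp point.
Start: joints at [69.62, 18.392, -4.016, 83.108, 1.295, 78.541, -3.26], TCP at [0.235, -0.606, 0.242] pointing down, gripper open.
Joint ranges: [-163.93, 163.93], [-17.29, 119.83], [-79.2, 71.16], [3.27, 140.29], [-89.18, 269.18], [5.43, 117.66], [-154.24, 154.24]. Speed limits (degrees/s): [147.25, 147.25, 180, 180, 180, 180, 180].

INTERFACE

Orientations are given as [roll, pitch, yaw] about the fixed x, y, z axes, in that order (R = Rz(yaw) Ry(pitch) Rx(roll)).
In Python, from cell import monitor, read_camera, camera_model, env, regions_of gives the robot as it stands. The module is installed in compiled form; this text tells all that it offers.
- The arm moves only by the tool step_arm, never from a script. Its argument "deltas" is a list of rows, each a list of 5 numbers: the gripper's target within -1 to 1 (fully open at 1, half-way at 0, shut at -1), then the shift along the tool's x, y, z in m, then the turn about the tool's x in degrees. A call has 1 to 12 rows; each row is the pose to reach, as a shift and turn from the pose commanded when the call began, along the tool's axes at that moment; what a row does not reach only later rows make up. A row lasts 1/8 s, in which the tool goes at most 62.5 mm and 10.7 degrees, less where a joint would pass 70% of its speed; a pose out of reach is approached as far as the arm can. A call with a gripper value outside its range is refused whole. The fingers move at their own pace and stop on an object; "newtons" is the grip in N (left out, the last holds). Time passes only in rows, so rows that repeat a pose let the fingers close. It gives the time, the measured TCP pose, the force and the opening at its end, in the units of the state.
- monitor.get_obs(): the state, without advancing time (a new reading comes with each control period).
- read_camera(name): name is "side" or "top"; returns (picture, depth): 384x512x3 uint8, red, green, blue; 384x512 float32, m along the optical axis (not along the pixel's ray), 0 where there is no reading.
- camera_model(name): a dict with "fx", "fy", "cx", "cy" (pixels), "k1" (the pictures are not rectified: a ray, as slopes to the right and down, at radius r is drawn at 1 + k1 r^2 times it, then the intrinsics apply), "xyz" and "attitude" of the camera in the world. Camera axes: x right, y down, z forward; pixel columns grow to the right and rows downward; lengths in m; the calibration is good to about 2 mm. A picture is of the moment at which its call begins. camera_model takes no time and is no camera call.
- env.sign_off(): hands the job in, once; it reports no verdict.
Trained networks look in the newest picture that a camera, given by its name, has taken for a name from the list of things; names that differ only in an ending like _2 or _b are one class to them, and where a whole thing is asked for, a point or a joint stands for the part that bears it (a point fixed in the world has none). Each returns a list of dicts, best first, with "p" (0 to 1); they miss things now and then, are a little off and sometimes report something else, mostly with a low value. They report only what shows in the picture. A call takes as long as a camera call. They do not tell look-alikes from the thing itself.
- regions_of(camera, thing): "pixels" (384x512 bool, what is visible of it) and "pixel" ([column, row] in pixels, amid what is visible of it).
The state is a dict: "time_s": time; "qpos": joint angles; "joint_velocities": joint speeds; "effort": joint torques, N m; "tool_pos": TCP position; "tool_rot": TCP orientation; "force": force on the tool from outside, world axes, zero at the start; "wrist_torque": the same for the moment, N m; "grip_width": finger opening in m.
Only numpy, scipy, OpenCV 4.12 (cv2) and the standard library are available. Lean on these libraries where they do the work, as an engineer would, in place of code of your own. Each camera call takes 0.05 s, during which the arm holds its last target. There are 200 camera calls.

TASK

The sliding lid of the long wooden box cannot open because three things in the low divided stand are in its way: first set the thread spool, the rubber stamp and the ink jar upright on the cork mat, then slide the lid nearly all the way open, take out the tied bundle of cheroots and lay it flat in the empty wooden tray. Then slide the lid fully shut and put the three things back upright, each in the compartment of the stand that it came from; let none of them fall over on the way.

Things in the scene. Friction and masses are not known exactly. Their poses are not given: they have to be found in the camera images.
- slide_box: long wooden box with a sliding lid, fixed: 112 (x) x 215 (y) x 52 mm high. Origin: centre of its underside; x across, y along. The lid slides out over its -y end, whose wall is only 43 mm high. Inside: papered floor at z = 6 mm with the bundle on it; inner length y = -101 to +101 mm; inner width 96 mm between the grooved sides
- slide_lid (a joint): how far the lid is open (m): 0 shut, 0.17 its stop; starts partly open. A level 4 mm board, 101 mm wide, at z = 44 to 48 mm; at value q it spans box y = -0.107-q (end over the table) to +0.100-q (inner end; the opening is beyond it, to +0.101). Slides under 3 N, stays put, has no grip: push its end edges, with closed fingers in the opening (to open) or outside (to shut)
- bundle_center (a point): centre, half-way up, of the tied flat bundle of cheroots lying along the long box on its floor, partly under the lid: 35 mm wide (x; the firm body to grip is 32 mm), 107 mm long (its y axis), 20 mm high, 55 g. Grip it across its middle; with the lid open 0.145 m or more it comes out straight up. Other bundles on the table are bystanders
- tray: empty open wooden tray, fixed: 100 (x) x 150 (y) x 50 mm high, walls 6 mm, floor 5 mm, inside 88 x 138 mm. Origin: centre of its underside, long side along its y. It lies at one side of the table's front, the cork mat at the other; which is where changes
- mat: flat cork mat, fixed: 120 (x) x 170 (y) x 5 mm thick; the three things are set aside on it. Origin: centre of its underside, long side along its y
- stand: low divided wooden stand at the lid end of the long box, fixed: 175 (x) x 70 (y) x 14 mm high. Three equal compartments in a row, centres at x = -0.057, 0, +0.057, each 53 (x) x 62 (y) mm inside, floor at z = 5 mm, walls 4 mm thick up to z = 14 mm. Origin: centre of its underside. Which thing stands in which compartment changes. The lid passes over the empty stand
- spool_center (a point): the centre, half-way up, of the thread spool: a round wooden spool of red thread with two flanges, 40 mm in diameter, 48 mm high, standing upright with its axis z vertical; 50 g. It can be gripped round the flanges or the thread
- stamp_center (a point): the centre, half-way up, of the rubber stamp: a wooden block 36 (x) x 47 (y) mm, 19 mm high, with a turned knob handle 24 mm thick rising from it to 52 mm above its underside; z is up when it stands; 60 g. It stands, and fits its compartment, with its 47 mm along the y of the stand. Grip the knob, 10 to 20 mm above this centre
- ink_jar_center (a point): the centre, half-way up, of the ink jar: a small round green glass jar, 28 mm in diameter, 80 mm high, with a ball stopper, standing with its axis z vertical; 60 g. The tallest of the three, its head stands above the others; grip it at any height
Not all that is in view belongs to the job. Leave any pink look-alike of the part that bears ink_jar_center alone. What is shaped like the part that bears spool_center but turquoise is not meant.

How it is judged (in metres and radians):
On the way, in this order (a step that is already met when the one before it is completed fails the run):
1. the spool, the stamp and the ink jar all stand upright on the cork mat, let go (angle between each of spool_center, stamp_center, ink_jar_center's own z axis and vertical below 0.15 rad and height (world z) of spool_center between 0.023 and 0.035 m and linear speed of each of spool, stamp, ink_jar below 0.03 m/s and x of spool_center in the frame of mat between -0.06 and 0.06 m and y of spool_center in the frame of mat between -0.085 and 0.085 m and contact force between the fingers and spool below 0.2 N and height (world z) of stamp_center between 0.025 and 0.037 m and x of stamp_center in the frame of mat between -0.06 and 0.06 m and y of stamp_center in the frame of mat between -0.085 and 0.085 m and contact force between the fingers and stamp below 0.2 N and height (world z) of ink_jar_center between 0.039 and 0.051 m and x of ink_jar_center in the frame of mat between -0.06 and 0.06 m and y of ink_jar_center in the frame of mat between -0.085 and 0.085 m and contact force between the fingers and ink_jar below 0.2 N), for 0.2 s.
2. the lid is slid open by more than 0.135 m (value of joint slide_lid above 0.135 m), for 0.2 s.
3. the bundle lies flat in the tray, let go (x of bundle_center in the frame of tray between -0.042 and 0.042 m and y of bundle_center in the frame of tray between -0.067 and 0.067 m and z of bundle_center in the frame of tray below 0.026 m and angle between bundle_center's own y axis and vertical above 1.4 rad and linear speed of bundle below 0.03 m/s and contact force between the fingers and bundle below 0.2 N), for 0.2 s.
At the end, for the whole second after the job is handed in: The lid is shut to within 8 mm; the bundle lies flat and at rest on the floor of the tray; the spool, the stamp and the ink jar each stand upright and at rest on the floor of the compartment they came from, within 27 mm of where they stood at the start (anywhere in the right compartment) (value of joint slide_lid below 0.008 m and x of bundle_center in the frame of tray between -0.042 and 0.042 m and y of bundle_center in the frame of tray between -0.067 and 0.067 m and z of bundle_center in the frame of tray below 0.026 m and angle between bundle_center's own y axis and vertical above 1.4 rad and linear speed of each of bundle, spool, stamp, ink_jar below 0.03 m/s and angle between each of spool_center, stamp_center, ink_jar_center's own z axis and vertical below 0.15 rad and height (world z) of spool_center between 0.023 and 0.035 m and distance of each of spool_center, stamp_center, ink_jar_center from where it was at the start of the episode below 0.027 m and height (world z) of stamp_center between 0.025 and 0.037 m and height (world z) of ink_jar_center between 0.039 and 0.051 m); the robot touches nothing.
It fails at once if the spool falls over (tilts more than 45 degrees) (angle between spool_center's own z axis and vertical above 0.79 rad).
It fails at once if the stamp falls over (tilts more than 45 degrees) (angle between stamp_center's own z axis and vertical above 0.79 rad).
It fails at once if the ink jar falls over (tilts more than 45 degrees) (angle between ink_jar_center's own z axis and vertical above 0.79 rad).
It also fails if it takes over 141 s, if anything falls off the work surface, if the arm or the gripper's body presses on something with over 40 N, if the wrist force passes 120 N, or if a joint passes its speed limit or range.

## Working session

There is one attempt and no reset: what is moved stays moved. The work goes in short steps, Python scripts to look and compute and a tool call to move; the robot and the scene stay as the last step left them, time stands still between calls to the robot, and variables do not carry over. Pictures are saved under pics/ and viewed, about 12 in all and at most 16, crops included, and the job is handed in when it is done.

Besides the shell and the picture viewer there is one more tool, called by a JSON object that holds its "api" and its "payload". step_arm: Moves the arm, as the interface text tells. Its arguments: {"type":"object","properties":{"deltas":{"type":"array"},"newtons":{"type":"number"}},"required":["deltas"]}

```bash
mkdir -p pics; ls
cat > h.py <<'E'
import numpy as np, cv2
from cell import monitor, read_camera, camera_model, env, regions_of
from scipy.spatial.transform import Rotation as R
def cam(n):
    m=camera_model(n); a=np.array(m["attitude"],float)
    Rm=a if a.shape==(3,3) else R.from_euler('xyz',a,degrees=True).as_matrix()
    return m,Rm,np.array(m["xyz"])
def cloud(n,d):
    m,Rm,t=cam(n); v,u=np.mgrid[:384,:512]
    x=(u-m["cx"])/m["fx"]; y=(v-m["cy"])/m["fy"]; X,Y=x.copy(),y.copy()
    for _ in range(8):
        s=1+m["k1"]*(X*X+Y*Y); X,Y=x/s,y/s
    P=np.stack([X*d,Y*d,d],-1)@Rm.T+t; P[d==0]=np.nan
    return P
def save(f,im): cv2.imwrite(f,cv2.resize(im[:,:,::-1],(800,600)))
E
python3 - <<'E'
from h import *
print(camera_model("top"),camera_model("side"));print(monitor.get_obs())
for n in("top","side"):
    im,d=read_camera(n);np.savez(n+"0.npz",im=im,d=d);save(f"pics/{n}0.png",im)
    P=cloud(n,d);print(n)
    for th in("slide_box","slide_lid","bundle_center","tray","mat","stand","spool_center","stamp_center","ink_jar_center"):
        for r in regions_of(n,th)[:4]:
            q=P[r["pixels"]];q=q[~np.isnan(q[:,0])]
            print(th,round(r["p"],2),r["pixel"],len(q),np.nanmedian(q,0).round(3),np.percentile(q,2,axis=0).round(3),np.percentile(q,98,axis=0).round(3))
E
```

```text
pics
{'fx': 439.6673202070411, 'fy': 439.6673202070411, 'cx': 260.5421752163158, 'cy': 184.5823331417387, 'k1': -0.16022854603944806, 'xyz': array([0.38804224, 0.00816211, 1.31214323]), 'attitude': array([-172.12177283,   -0.40002671,  -88.58721904])} {'fx': 469.92045348156745, 'fy': 469.92045348156745, 'cx': 266.08596376864676, 'cy': 187.6521299041375, 'k1': -0.13689966943125595, 'xyz': array([0.47254551, 0.84053718, 0.72100767]), 'attitude': array([-127.45428664,    0.26914966, -173.76573942])}
{'time_s': 0.0, 'qpos': array([69.61879144, 18.44080755, -4.01538534, 83.17650305,  1.29700138,
       78.53799646, -3.26056138]), 'joint_velocities': array([-0.03997496, -0.01312334,  0.07636643, -0.02335679,  0.02893015,
        0.0774389 , -0.15931499]), 'effort': array([-1.78070845e-04, -4.91276908e+01, -4.03370289e-01, -3.12523413e+01,
       -6.38523046e-02,  4.38375771e-02,  1.84514747e-04]), 'tool_pos': array([ 0.23469691, -0.60559896,  0.2404276 ]), 'tool_rot': array([-176.01050319,   89.88977857,  115.1801901 ]), 'force': array([-0.2415242 ,  0.12387526, -0.80911741]), 'wrist_torqu
[... 2125 characters left out ...]
-0.072  0.008] [ 0.513 -0.106  0.002] [ 0.684 -0.028  0.018]
spool_center 0.76 [258.9, 146.1] 279 [ 0.612 -0.235  0.033] [ 0.596 -0.341  0.001] [ 0.637 -0.226  0.052]
spool_center 0.56 [280.8, 183.2] 320 [ 0.54  -0.062  0.042] [ 0.524 -0.088  0.011] [ 0.556 -0.054  0.056]
stamp_center 0.63 [257.8, 182.2] 275 [ 0.597 -0.056  0.048] [ 0.585 -0.072  0.015] [ 0.611 -0.05   0.084]
stamp_center 0.55 [233.6, 181.0] 159 [ 0.653 -0.059  0.028] [ 0.641 -0.078  0.021] [ 0.667 -0.045  0.058]
ink_jar_center 0.82 [256.8, 180.5] 289 [ 0.598 -0.057  0.048] [ 0.585 -0.126  0.003] [ 0.612 -0.05   0.084]
ink_jar_center 0.73 [231.8, 159.3] 212 [ 0.668 -0.147  0.042] [ 0.658 -0.156  0.007] [ 0.679 -0.141  0.08 ]
```

View pics/top0.png

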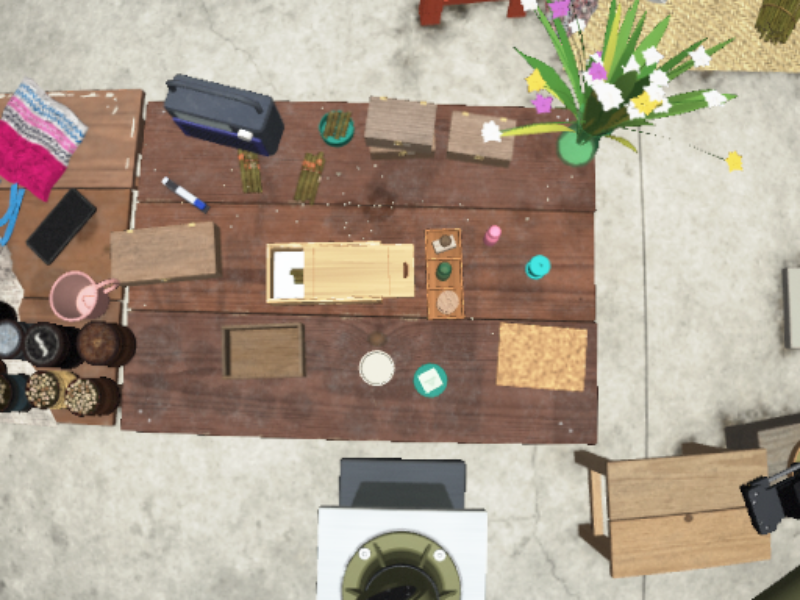

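View pics/side0.png

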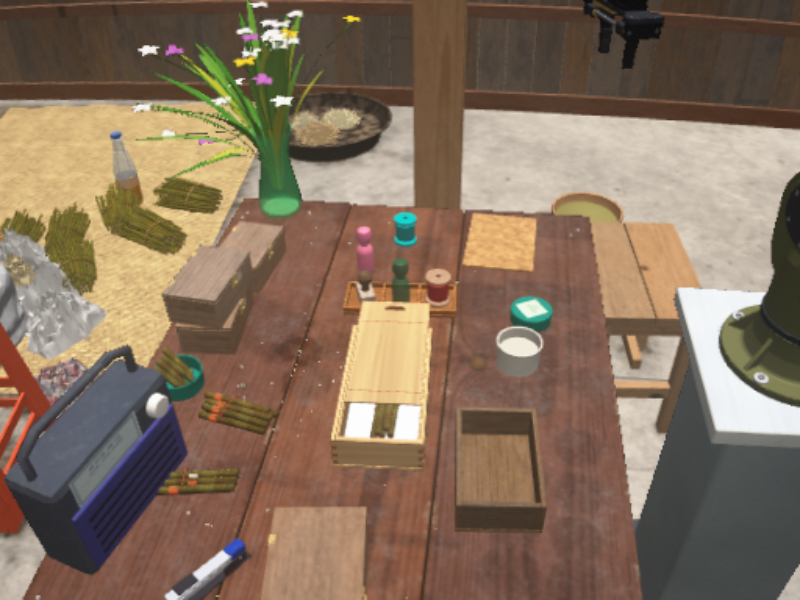

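```bash
cat >> h.py <<'E'
def todelta(p,yaw,obs=None):
    """deltas (tool x,y,z m, turn deg) to world p with jaw axis at world angle yaw (mod 180)"""
    o=obs or monitor.get_obs(); Rm=R.from_euler('xyz',o["tool_rot"],degrees=True).as_matrix()
    z=Rm[:,2]; cur=np.degrees(np.arctan2(z[1],z[0])); d=(yaw-cur+90)%180-90
    return (Rm.T@(np.array(p)-o["tool_pos"])).round(4), round(-d,1)  # tool x down: +turn = -world yaw
E
python3 - <<'E'
from h import *
def rect(Q):
    Q=Q[~np.isnan(Q[:,0])][:,:2]; return cv2.minAreaRect((Q*1000).astype(np.float32))
for n in("top","side"):
    z=np.load(n+"0.npz");P=cloud(n,z["d"]);im=z["im"].astype(int)
    X,Y,Z=P[...,0],P[...,1],P[...,2]
    def sel(x0,x1,y0,y1,z0,z1):
        return (X>x0)&(X<x1)&(Y>y0)&(Y<y1)&(Z>z0)&(Z<z1)
    print(n)
    print(" box rim",rect(P[sel(.5,.68,.03,.3,.0495,.06)]))
    lid=sel(.55,.64,-.03,.23,.042,.053)
    for xa in (.565,.58,.61,.625):
        c=lid&(abs(X-xa)<.006); print("  lid y",xa,np.nanmin(Y[c]).round(4),np.nanmax(Y[c]).round(4),np.median(Z[c]).round(4))
    print(" tray rim",rect(P[sel(.36,.52,.17,.37,.042,.06)]))
    print(" mat",rect(P[sel(.36,.53,-.36,-.15,.0035,.012)]))
    print(" stand",rect(P[sel(.49,.72,-.115,-.015,.009,.018)]))
    for nm,x,y,z0 in(("spool",.54,-.072,.046),("jar",.597,-.063,.06),("knob",.655,-.063,.04),("stampblk",.655,-.063,.0205)):
        c=sel(x-.025,x+.025,y-.035,y+.035,z0,.1 if nm!="stampblk" else .03);q=P[c]
        print(" ",nm,len(q),q.mean(0).round(4),q.min(0).round(4),q.max(0).round(4))
    b=sel(.55,.64,.19,.245,.012,.034)&(im.sum(-1)<400);q=P[b];print(" bundle",len(q),np.percentile(q,[3,50,97],axis=0).round(4))
o=monitor.get_obs();Rm=R.from_euler('xyz',o["tool_rot"],degrees=True).as_matrix();print(Rm.round(3))
E
```

```text
top
 box rim ((592.02490234375, 147.4210205078125), (112.9417495727539, 238.15341186523438), 2.625074863433838)
  lid y 0.565 -0.0065 0.1978 0.0481
  lid y 0.58 -0.0061 0.199 0.0483
  lid y 0.61 -0.0054 0.1999 0.0477
  lid y 0.625 -0.005 0.2009 0.0478
 tray rim ((440.05889892578125, 270.8423156738281), (101.4005355834961, 149.31576538085938), 4.25996732711792)
 mat ((444.5543518066406, -254.8958740234375), (208.59645080566406, 169.59310913085938), 89.82215118408203)
 stand ((590.9093017578125, -66.14596557617188), (194.15565490722656, 70.3144760131836), 2.6200780868530273)
  spool 148 [ 0.5419 -0.0716  0.0528] [ 0.5223 -0.091   0.0465] [ 0.5611 -0.0528  0.0587]
  jar 63 [ 0.5987 -0.0625  0.0802] [ 0.5879 -0.074   0.0719] [ 0.6125 -0.0507  0.0874]
  knob 49 [ 0.6555 -0.0643  0.0529] [ 0.646  -0.0748  0.045 ] [ 0.6671 -0.054   0.0604]
  stampblk 63 [ 0.652  -0.0618  0.0241] [ 0.6383 -0.0856  0.0206] [ 0.6733 -0.0434  0.0298]
 bundle 82 [[0.5747 0.2049 0.0126]
 [0.5925 0.2155 0.0243]
 [0.6377 0.239  0.031 ]]
side
 box rim ((590.69580078125, 149.1812744140625), (113.0362548828125, 241.06
[... 310 characters left out ...]
5, -255.2108917236328), (168.6766815185547, 207.197265625), 0.587582528591156)
 stand ((598.9934692382812, -66.69172668457031), (175.14208984375, 75.20025634765625), 3.250615358352661)
  spool 147 [ 0.5403 -0.0705  0.0535] [ 0.522  -0.0913  0.0461] [ 0.5589 -0.0522  0.0573]
  jar 104 [ 0.5975 -0.059   0.0764] [ 0.5862 -0.0745  0.0604] [ 0.6103 -0.0497  0.0863]
  knob 70 [ 0.6539 -0.0611  0.0518] [ 0.6436 -0.0737  0.0405] [ 0.665  -0.0537  0.0613]
  stampblk 88 [ 0.6534 -0.0588  0.0248] [ 0.637  -0.0832  0.0207] [ 0.6719 -0.0428  0.0288]
 bundle 248 [[0.5745 0.191  0.0144]
 [0.5888 0.2116 0.0236]
 [0.6365 0.2285 0.0296]]
[[-0.     0.932  0.361]
 [-0.     0.361 -0.932]
 [-1.    -0.     0.   ]]
```

```bash
python3 -c "
from h import *
print(todelta([.541,-.0715,.16],93))"
```

```text
(array([ 0.0815,  0.4786, -0.3878]), np.float64(18.2))
```

{"api": "step_arm", "payload": {"deltas": [[0.38,0.02,0.4786,-0.3878,18.2],[0.38,0.04,0.4786,-0.3878,18.2],[0.38,0.0815,0.4786,-0.3878,18.2],[0.38,0.0815,0.4786,-0.3878,18.2],[0.38,0.0815,0.4786,-0.3878,18.2],[0.38,0.0815,0.4786,-0.3878,18.2],[0.38,0.0815,0.4786,-0.3878,18.2],[0.38,0.0815,0.4786,-0.3878,18.2],[0.38,0.0815,0.4786,-0.3878,18.2],[0.38,0.0815,0.4786,-0.3878,18.2],[0.38,0.0815,0.4786,-0.3878,18.2],[0.38,0.0815,0.4786,-0.3878,18.2]], "newtons": 15}}

```text
time_s: 2.5
tool_pos: [0.5408, -0.0721, 0.1599]
tool_rot: [-40.2, 90.0, -127.2]
force: [0.4, -0.5, 0.2]
grip_width: 0.06
```

```bash
python3 -c "
from h import *
print(todelta([.541,-.0715,.16],93)); o=monitor.get_obs(); print(o['time_s'],o['tool_pos'],o['grip_width'],o['force'])"
```

```text
(array([-0.0001,  0.0002, -0.0005]), np.float64(-0.0))
2.5 [ 0.54080222 -0.07205894  0.15993018] 0.060044029959413096 [ 0.43086606 -0.48017424  0.17996298]
```

{"api": "step_arm", "payload": {"deltas": [[0.38,0.055,0,0,0],[0.38,0.1,0,0,0],[0.38,0.118,0,0,0],[0.38,0.118,0,0,0],[-0.3,0.118,0,0,0],[-0.3,0.118,0,0,0],[-0.3,0.118,0,0,0],[-0.3,0.118,0,0,0],[-0.3,0.09,0,0,0],[-0.3,0.05,0,0,0],[-0.3,0.0,0,0,0],[-0.3,0.0,0,0,0]], "newtons": 15}}

```text
time_s: 4.0
tool_pos: [0.5439, -0.0715, 0.1644]
tool_rot: [74.4, 89.5, -12.6]
force: [0.1, -0.1, -1.3]
grip_width: 0.0394
```

```bash
python3 -c "
from h import *
print(todelta([.475,-.215,.16],93)); print(todelta([.6545,-.064,.16],93)); print(monitor.get_obs()['force'])"
```

```text
(array([ 0.0041, -0.0763,  0.1397]), np.float64(-0.0))
(array([ 0.0053,  0.1108, -0.0017]), np.float64(-0.0))
[ 0.09147926 -0.09140625 -1.33593065]
```

{"api": "step_arm", "payload": {"deltas": [[-0.3,0,-0.025,0.045,0],[-0.3,0,-0.05,0.095,0],[-0.3,0,-0.0735,0.14,0],[-0.3,0.03,-0.0735,0.14,0],[-0.3,0.07,-0.0735,0.14,0],[-0.3,0.1,-0.0735,0.14,0],[-0.3,0.1175,-0.0735,0.14,0],[-0.3,0.1175,-0.0735,0.14,0],[0.38,0.1175,-0.0735,0.14,0],[0.38,0.1175,-0.0735,0.14,0],[0.38,0.1175,-0.0735,0.14,0],[0.38,0.1175,-0.0735,0.14,0]], "newtons": 15}}

```text
time_s: 5.5
tool_pos: [0.475, -0.2153, 0.0428]
tool_rot: [39.3, 90.0, -47.7]
force: [-0.4, -0.4, 0.5]
grip_width: 0.0592
```

```bash
python3 -c "
from h import *
print(todelta([.475,-.215,.16],93)); print(todelta([.6545,-.064,.16],93)); o=monitor.get_obs();print(o['force'],o['grip_width'])"
```

```text
(array([-1.172e-01,  1.000e-04, -2.000e-04]), np.float64(-0.0))
(array([-0.1172,  0.1872, -0.1417]), np.float64(-0.0))
[-0.40669173 -0.39995472  0.54481549] 0.05922015417163991
```

{"api": "step_arm", "payload": {"deltas": [[0.38,-0.03,0,0,0],[0.38,-0.08,0,0,0],[0.38,-0.1172,0,0,0],[0.38,-0.1172,0.048,-0.036,0],[0.38,-0.1172,0.095,-0.072,0],[0.38,-0.1172,0.14,-0.107,0],[0.38,-0.1172,0.1872,-0.1417,0],[0.38,-0.1172,0.1872,-0.1417,0],[0.38,-0.1172,0.1872,-0.1417,0]]}}

```text
time_s: 6.62
tool_pos: [0.654, -0.0642, 0.1592]
tool_rot: [-70.7, 89.9, -157.7]
force: [-0.9, -0.3, 0.3]
grip_width: 0.0602
```

Run:
```python
from h import *
print(todelta([.6545,-.064,.047],93));o=monitor.get_obs();print(o['tool_pos'])
im,d=read_camera("side");cv2.imwrite("pics/s1.png",cv2.resize(im[100:240,190:380,::-1],(760,560)))
```

```text
(array([ 0.1122,  0.0006, -0.0002]), np.float64(0.0))
[ 0.65404574 -0.06418804  0.15920898]
```

View pics/s1.png

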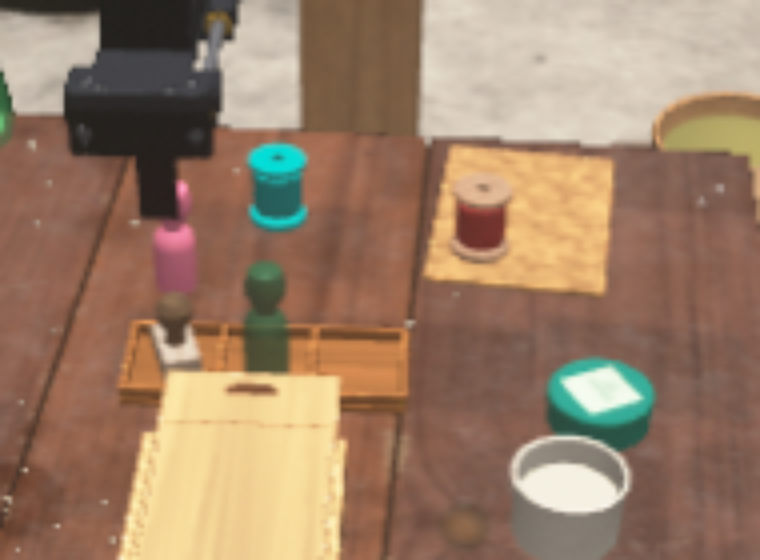

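{"api": "step_arm", "payload": {"deltas": [[0.38,0.055,0,0,0],[0.38,0.095,0,0,0],[0.38,0.1125,0,0,0],[0.38,0.1125,0,0,0],[-0.7,0.1125,0,0,0],[-0.7,0.1125,0,0,0],[-0.7,0.1125,0,0,0],[-0.7,0.1125,0,0,0],[-0.7,0.09,0,0,0],[-0.7,0.05,0,0,0],[-0.7,0.0,0,0,0],[-0.7,0.0,0,0,0]], "newtons": 15}}

```text
time_s: 8.18
tool_pos: [0.658, -0.0635, 0.1669]
tool_rot: [80.7, 89.4, -6.3]
force: [-1.1, -0.8, 0.1]
grip_width: 0.0212
```

Run:
```python
from h import *
print(todelta([.475,-.30,.16],93));o=monitor.get_obs();print(o['tool_pos'],o['grip_width'])
```

```text
(array([ 0.0051, -0.1952,  0.2265]), np.float64(-0.0))
[ 0.65797866 -0.06354349  0.16687194] 0.02118019459594305
```

{"api": "step_arm", "payload": {"deltas": [[-0.7,0,-0.036,0.042,0],[-0.7,0,-0.075,0.09,0],[-0.7,0,-0.115,0.136,0],[-0.7,0,-0.155,0.184,0],[-0.7,0,-0.1915,0.2263,0],[-0.7,0.04,-0.1915,0.2263,0],[-0.7,0.08,-0.1915,0.2263,0],[-0.7,0.1,-0.1915,0.2263,0],[-0.7,0.112,-0.1915,0.2263,0],[-0.7,0.112,-0.1915,0.2263,0],[0.38,0.112,-0.1915,0.2263,0],[0.38,0.112,-0.1915,0.2263,0]]}}

```text
time_s: 9.68
tool_pos: [0.4748, -0.2994, 0.0477]
tool_rot: [-146.6, 90.0, 126.5]
force: [-0.6, 1.1, 1.1]
grip_width: 0.0336
```

Run:
```python
from h import *
print(todelta([.598,-.0625,.16],93));o=monitor.get_obs();print(o['tool_pos'],o['grip_width'])
im,d=read_camera("side");cv2.imwrite("pics/s2.png",cv2.resize(im[100:240,190:380,::-1],(760,560)))
```

```text
(array([-0.1122,  0.1354, -0.2302]), np.float64(0.0))
[ 0.47484295 -0.29938606  0.04772111] 0.03361171782422877
```

View pics/s2.png

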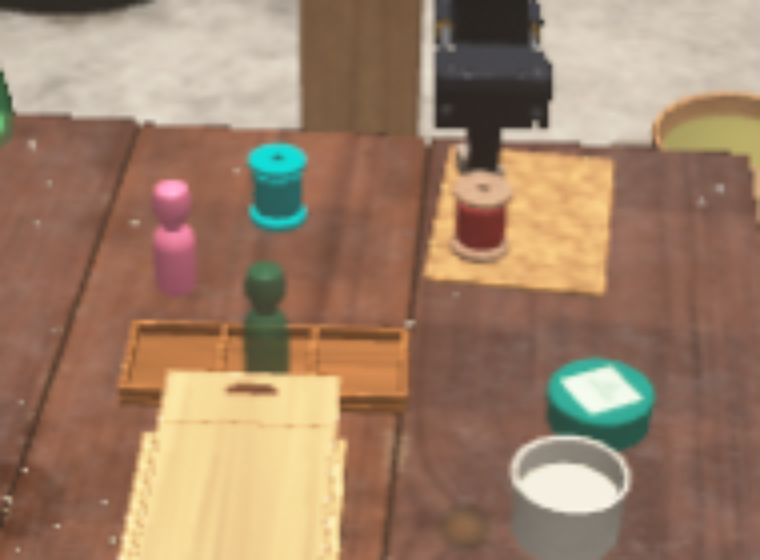

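{"api": "step_arm", "payload": {"deltas": [[0.38,0,0,0,0],[0.38,-0.04,0,0,0],[0.38,-0.09,0,0,0],[0.38,-0.1122,0,0,0],[0.38,-0.1122,0.028,-0.048,0],[0.38,-0.1122,0.055,-0.094,0],[0.38,-0.1122,0.082,-0.14,0],[0.38,-0.1122,0.11,-0.187,0],[0.38,-0.1122,0.1354,-0.2302,0],[0.38,-0.1122,0.1354,-0.2302,0],[0.38,-0.1122,0.1354,-0.2302,0]]}}

```text
time_s: 11.1
tool_pos: [0.5978, -0.0632, 0.1595]
tool_rot: [-65.3, 89.9, -152.3]
force: [-1.1, -0.9, -0.4]
grip_width: 0.0599
```

Run:
```python
from h import *
print(todelta([.598,-.0625,.060],93));o=monitor.get_obs();print(o['tool_pos'],o['grip_width'])
im,d=read_camera("top");np.savez("t3.npz",im=im,d=d);cv2.imwrite("pics/t3.png",cv2.resize(im[140:260,270:400,::-1],(650,600)))
```

```text
(array([ 0.0995,  0.0003, -0.0008]), np.float64(0.0))
[ 0.59784305 -0.06324475  0.15950194] 0.059939469227974156
```

View pics/t3.png

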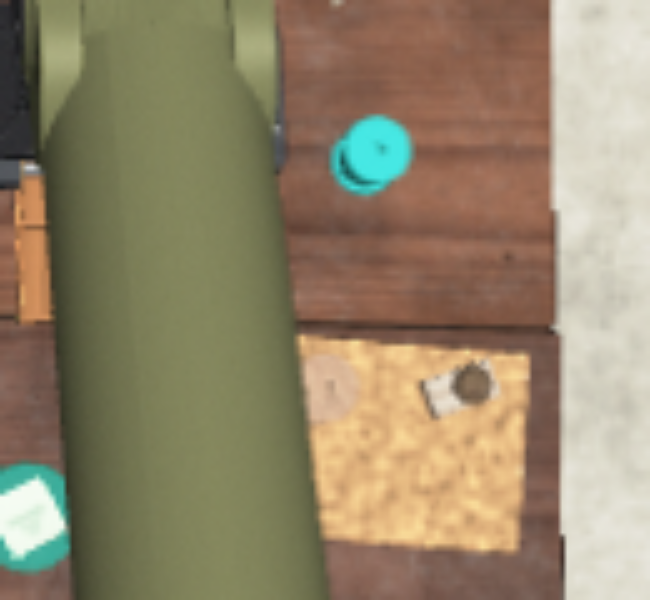

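{"api": "step_arm", "payload": {"deltas": [[0.38,0.055,0,0,0],[0.38,0.09,0,0,0],[0.38,0.0998,0,0,0],[0.38,0.0998,0,0,0],[-0.6,0.0998,0,0,0],[-0.6,0.0998,0,0,0],[-0.6,0.0998,0,0,0],[-0.6,0.0998,0,0,0],[-0.6,0.08,0,0,0],[-0.6,0.04,0,0,0],[-0.6,0.0,0,0,0],[-0.6,0.0,0,0,0]]}}

```text
time_s: 12.65
tool_pos: [0.601, -0.0627, 0.1652]
tool_rot: [77.6, 89.5, -9.4]
force: [0.8, 0.7, -1.4]
grip_width: 0.0271
```

Run:
```python
from h import *
print(todelta([.42,-.255,.16],93));o=monitor.get_obs();print(o['tool_pos'],o['grip_width'])
```

```text
(array([ 0.0039, -0.1909,  0.1826]), np.float64(0.0))
[ 0.6010332  -0.06269582  0.16519835] 0.02705236276441849
```

{"api": "step_arm", "payload": {"deltas": [[-0.6,0,-0.036,0.035,0],[-0.6,0,-0.08,0.077,0],[-0.6,0,-0.12,0.116,0],[-0.6,0,-0.155,0.15,0],[-0.6,0,-0.188,0.1824,0],[-0.6,0.02,-0.188,0.1824,0],[-0.6,0.06,-0.188,0.1824,0],[-0.6,0.085,-0.188,0.1824,0],[-0.6,0.0993,-0.188,0.1824,0],[-0.6,0.0993,-0.188,0.1824,0],[0.3,0.0993,-0.188,0.1824,0],[0.3,0.0993,-0.188,0.1824,0]]}}

```text
time_s: 14.15
tool_pos: [0.4204, -0.2552, 0.0613]
tool_rot: [44.3, 89.9, -42.7]
force: [-0.4, 0.2, -0.0]
grip_width: 0.0401
```

Run:
```python
from h import *
o=monitor.get_obs();print(o['tool_pos'],o['grip_width'])
# opening hover: 25 mm beyond lid inner edge in the box, jaws along x
print(todelta([.5885,.2265,.16],3))
im,d=read_camera("side");cv2.imwrite("pics/s4.png",cv2.resize(im[100:240,190:380,::-1],(760,560)))
```

```text
[ 0.4204317  -0.25521383  0.06133525] 0.04013096988613463
(array([-0.0989,  0.193 , -0.4722]), np.float64(90.0))
```

View pics/s4.png

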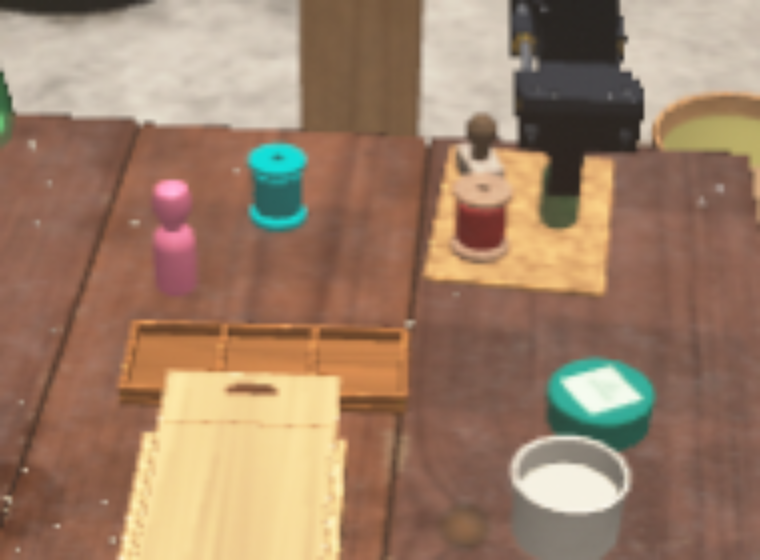

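{"api": "step_arm", "payload": {"deltas": [[0.3,0,0,0,0],[0.3,-0.04,0,0,0],[0.3,-0.09,0,0,0],[0.3,-0.12,0,0,0],[-1,-0.12,0,0,0],[-1,-0.12,0,0,0]]}}

```text
time_s: 14.95
tool_pos: [0.4194, -0.2546, 0.1798]
tool_rot: [-116.0, 89.9, 156.9]
force: [-0.1, 0.3, -0.4]
grip_width: 0.0435
```

Run:
```python
from h import *
o=monitor.get_obs();print(o['tool_pos'],o['qpos'])
print(todelta([.5885,.2265,.18],3))
```

```text
[ 0.41940083 -0.25463606  0.17982382] [ 50.64093069   2.45913927 -22.9056233  109.1330284    1.03334732
  68.67406458 -59.63776018]
(array([-1.000e-04,  1.939e-01, -4.717e-01]), np.float64(90.0))
```

{"api": "step_arm", "payload": {"deltas": [[-1,0,0.02,-0.05,-9],[-1,0,0.041,-0.1,-18],[-1,0,0.062,-0.15,-27],[-1,0,0.082,-0.2,-36],[-1,0,0.103,-0.25,-45],[-1,0,0.123,-0.3,-54],[-1,0,0.144,-0.35,-63],[-1,0,0.164,-0.4,-72],[-1,0,0.185,-0.45,-81],[-1,0,0.194,-0.4717,-90],[-1,0,0.194,-0.4717,-90],[-1,0,0.194,-0.4717,-90]]}}

```text
time_s: 16.45
tool_pos: [0.5886, 0.2246, 0.1792]
tool_rot: [-146.4, 89.8, -143.6]
force: [0.4, -0.2, -0.6]
grip_width: 0.0007
```

Run:
```python
from h import *
o=monitor.get_obs();print(o['tool_pos'],o['qpos'],o['grip_width'])
print(todelta([.5885,.2265,.055],3))
```

```text
[0.58862824 0.22461625 0.17920694] [ 14.45814524  25.51987835 -49.13144249  89.3418933   19.78356579
  74.40711205 -34.52629367] 0.0006651081192594163
(array([0.1242, 0.0021, 0.0003]), np.float64(-0.2))
```

{"api": "step_arm", "payload": {"deltas": [[-1,0.05,0.003,0,0],[-1,0.1,0.003,0,0],[-1,0.1245,0.003,0,0],[-1,0.1245,0.003,0,0],[-1,0.1245,-0.01,0,0],[-1,0.1245,-0.025,0,0],[-1,0.1245,-0.04,0,0],[-1,0.1245,-0.055,0,0],[-1,0.1245,-0.07,0,0],[-1,0.1245,-0.085,0,0],[-1,0.1245,-0.1,0,0],[-1,0.1245,-0.1,0,0]]}}

```text
time_s: 17.95
tool_pos: [0.5945, 0.1241, 0.0558]
tool_rot: [-115.9, 89.9, -113.1]
force: [0.6, 0.8, 0.7]
grip_width: 0.0006
```

Run:
```python
from h import *
o=monitor.get_obs();print(o['tool_pos'],o['force'])
im,d=read_camera("side");np.savez("s5.npz",im=im,d=d);P=cloud("side",d);X,Y,Z=P[...,0],P[...,1],P[...,2]
for xa in(.565,.57,.62,.625):
    c=(abs(X-xa)<.006)&(Z>.042)&(Z<.054)&(Y<.2);print(xa,Y[c].min(),Y[c].max())
cv2.imwrite("pics/s5.png",cv2.resize(im[150:310,170:380,::-1],(787,600)))
```

```text
[0.59449004 0.12407177 0.05576327] [0.61177101 0.78765199 0.73841265]
0.565 -0.09715772606842032 0.11164240170914452
0.57 0.04613689311539171 0.11164240170914452
0.62 0.09070256751758432 0.11325686709995364
0.625 0.09070256751758432 0.11351309206193028
```

View pics/s5.png

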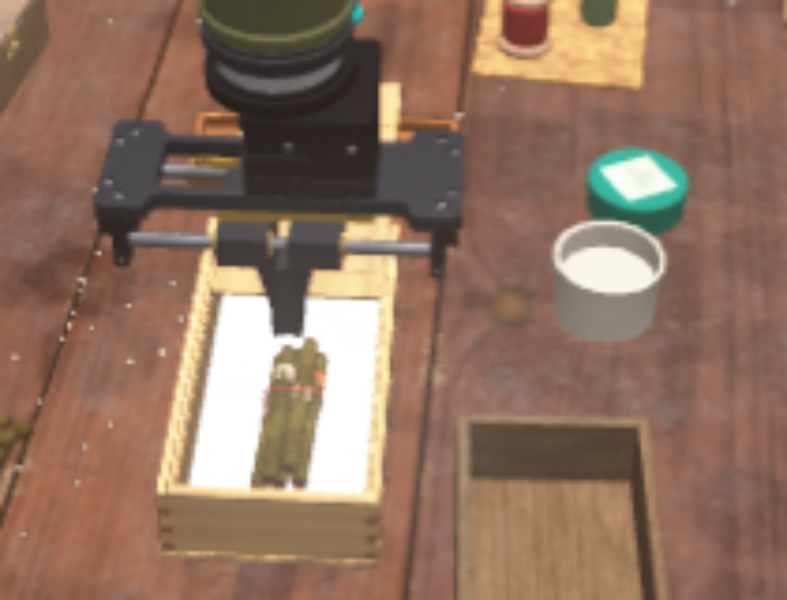

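{"api": "step_arm", "payload": {"deltas": [[-1,0,-0.007,0,0],[-1,0,-0.013,0,0],[-1,0,-0.013,0,0],[-1,0,-0.013,0,0],[-1,-0.01,-0.009,0,0],[-1,-0.06,-0.009,0,0],[-1,-0.12,-0.009,0,0],[0.2,-0.14,0.02,0,0],[0.2,-0.14,0.03,0,0],[0.2,-0.14,0.03,0,0]]}}

```text
time_s: 19.25
tool_pos: [0.5918, 0.1571, 0.1951]
tool_rot: [-162.1, 89.9, -159.0]
force: [-0.8, -1.0, 0.1]
grip_width: 0.0225
```

Run:
```python
from h import *
o=monitor.get_obs();print(o['tool_pos'],o['force'],o['grip_width'])
for n in("side","top"):
    im,d=read_camera(n);np.savez(n+"6.npz",im=im,d=d);P=cloud(n,d);X,Y,Z=P[...,0],P[...,1],P[...,2]
    c=(abs(X-.58)<.02)&(Z>.042)&(Z<.054)&(Y<.2);print(n,Y[c].min(),Y[c].max())
    c=(X>.5)&(X<.68)&(Z>.04)&(Z<.06)&(Y>.22)&(Y<.3);print(" farwall",cv2.minAreaRect((P[c][:,:2]*1000).astype(np.float32)))
    b=(X>.555)&(X<.635)&(Y>.1)&(Y<.25)&(Z<.033)&(Z>.004)&(im.astype(int).sum(-1)<380)
    b=cv2.morphologyEx(b.astype(np.uint8),cv2.MORPH_OPEN,np.ones((3,3)))
    k,l,s,_=cv2.connectedComponentsWithStats(b); i=1+np.argmax(s[1:,4]); q=P[l==i]
    print(" bundle",s[i],q.mean(0).round(4),cv2.minAreaRect((q[:,:2]*1000).astype(np.float32)))
cv2.imwrite("pics/s6.png",cv2.resize(im[130:230,150:310,::-1],(800,500)))
```

```text
[0.59180842 0.15709855 0.19506489] [-0.77541021 -1.04467815  0.07765072] 0.022548069481802446
side -1.3726082324237536 0.10345838419517883
 farwall ((586.5704345703125, 244.7859344482422), (113.48046112060547, 50.55986785888672), 1.1038596630096436)
 bundle [238 254  15  26 274] [0.5885 0.2023 0.0223] ((587.975341796875, 193.9737548828125), (27.50204086303711, 70.69711303710938), 2.075565814971924)
top -0.2525442793501287 0.09947582826332356
 farwall ((565.1566162109375, 251.30511474609375), (68.18231201171875, 28.166717529296875), 2.3271610736846924)Traceback (most recent call last):
  File "<stdin>", line 9, in <module>
    return _wrapfunc(a, 'argmax', axis=axis, out=out, **kwds)
    return bound(*args, **kwds)
ValueError: attempt to get argmax of an empty sequence
```

Run:
```python
from h import *
z=np.load("side6.npz");im=z["im"];P=cloud("side",z["d"]);r=regions_of("side","bundle_center")
cr=im[190:310,200:300].copy()
for a in r:
    q=P[a["pixels"]];q=q[~np.isnan(q[:,0])];print(a["p"],a["pixel"],len(q),np.percentile(q,[2,50,98],axis=0).round(4).tolist())
cv2.imwrite("pics/s6.png",cv2.resize(cr[:,:,::-1],(500,600)))
```

```text
0.79 [247.1, 260.0] 569 [[0.5725, 0.1291, 0.0103], [0.5859, 0.1841, 0.0236], [0.6021, 0.2271, 0.0283]]
```

View pics/s6.png

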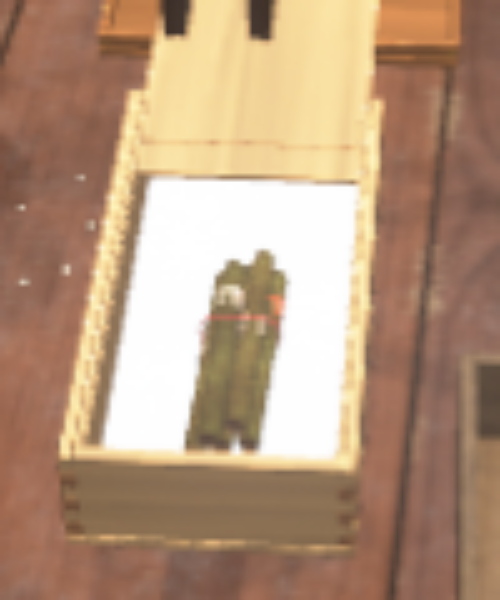

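Run:
```python
from h import *
z=np.load("side6.npz");P=cloud("side",z["d"]);a=regions_of("side","bundle_center")[0]
q=P[a["pixels"]];q=q[~np.isnan(q[:,0])];q=q[(q[:,2]>.016)&(q[:,2]<.034)]
print(len(q),q.min(0),q.max(0),cv2.minAreaRect((q[:,:2]*1000).astype(np.float32)))
for y in np.arange(.13,.24,.015):
    s=q[abs(q[:,1]-y)<.006];print(y.round(3),len(s),np.percentile(s[:,0],[3,97]).round(4),np.median(s[:,2]).round(4))
o=monitor.get_obs();print(todelta([.5875,.178,.09],3),todelta([.5875,.178,.09],6),o["tool_pos"])
```

```text
470 [0.57256434 0.12536004 0.01603937] [0.60214021 0.22934887 0.03052034] ((587.1519775390625, 177.42559814453125), (29.536720275878906, 103.80066680908203), 0.9702738523483276)
0.13 32 [0.5752 0.6004] 0.0239
0.145 49 [0.5752 0.6008] 0.0254
0.16 54 [0.575  0.6011] 0.0256
0.175 56 [0.5748 0.6004] 0.0251
0.19 58 [0.5739 0.6005] 0.025
0.205 55 [0.5749 0.5996] 0.0251
0.22 64 [0.5759 0.5992] 0.0233
0.235 2 [0.5883 0.5941] 0.0224
(array([ 0.1046,  0.0234, -0.0035]), np.float64(-0.1)) (array([ 0.1046,  0.0234, -0.0035]), np.float64(-3.1)) [0.59239597 0.15487313 0.19456454]
```

{"api": "step_arm", "payload": {"deltas": [[0.1,0,0.0234,-0.0035,1],[0.1,0.05,0.0234,-0.0035,1],[0.1,0.1,0.0234,-0.0035,1],[0.1,0.13,0.0234,-0.0035,1],[0.1,0.155,0.0234,-0.0035,1],[0.1,0.1645,0.0234,-0.0035,1],[0.1,0.1645,0.0234,-0.0035,1],[-0.5,0.1645,0.0234,-0.0035,1],[-0.5,0.1645,0.0234,-0.0035,1],[-0.5,0.1645,0.0234,-0.0035,1],[-0.5,0.1645,0.0234,-0.0035,1]], "newtons": 15}}

```text
time_s: 20.82
tool_pos: [0.5887, 0.1797, 0.0326]
tool_rot: [-3.9, 89.9, -1.9]
force: [-0.5, -1.1, 5.4]
grip_width: 0.0329
```

Run:
```python
from h import *
o=monitor.get_obs();print(o['tool_pos'],o['force'],o['grip_width'])
```

```text
[0.58865801 0.17973307 0.03263779] [-0.4698918  -1.08877602  5.41858513] 0.032880579044514795
```

{"api": "step_arm", "payload": {"deltas": [[-0.5,-0.03,0,0,0],[-0.5,-0.07,0,0,0],[-0.5,-0.13,0,0,0],[-0.5,-0.13,0,0,0],[-0.5,-0.13,0,0,0]]}}

```text
time_s: 21.45
tool_pos: [0.5878, 0.1792, 0.1611]
tool_rot: [-117.8, 89.9, -115.9]
force: [0.2, -0.4, -0.5]
grip_width: 0.0327
```

Run:
```python
from h import *
o=monitor.get_obs();print(o['tool_pos'],o['force'],o['grip_width'],o['qpos'])
print(todelta([.4400,.270,.16],4.3))
im,d=read_camera("side");cv2.imwrite("pics/s7.png",cv2.resize(im[170:320,190:380,::-1],(760,600)))
```

```text
[0.58775084 0.17916033 0.16112138] [ 0.17537116 -0.40388373 -0.48833629] 0.032698798725833395 [ 19.74459294  24.43432376 -49.59135206  92.92672621  19.4049036
  71.72763443 -31.51594219]
(array([ 0.0011,  0.0959, -0.1445]), np.float64(-2.3))
```

View pics/s7.png

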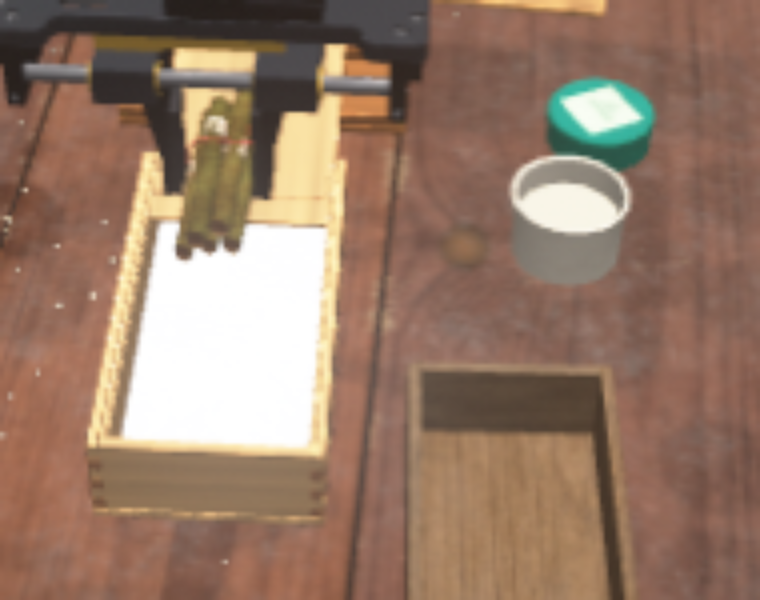

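{"api": "step_arm", "payload": {"deltas": [[-0.5,0,0.024,-0.036,-2.3],[-0.5,0,0.05,-0.075,-2.3],[-0.5,0,0.075,-0.113,-2.3],[-0.5,0,0.0959,-0.1445,-2.3],[-0.5,0,0.0959,-0.1445,-2.3],[-0.5,0.04,0.0959,-0.1445,-2.3],[-0.5,0.08,0.0959,-0.1445,-2.3],[-0.5,0.11,0.0959,-0.1445,-2.3],[-0.5,0.1275,0.0959,-0.1445,-2.3],[-0.5,0.1275,0.0959,-0.1445,-2.3],[-0.5,0.1275,0.0959,-0.1445,-2.3]]}}

```text
time_s: 22.88
tool_pos: [0.4409, 0.2707, 0.0348]
tool_rot: [24.7, 89.9, 28.9]
force: [-0.3, 0.4, -0.9]
grip_width: 0.033
```

{"api": "step_arm", "payload": {"deltas": [[0.01,0,0,0,0],[0.01,0,0,0,0],[0.01,0,0,0,0],[0.01,-0.04,0,0,0],[0.01,-0.09,0,0,0],[0.01,-0.14,0,0,0],[0.01,-0.14,0,0,0],[0.01,-0.14,0,0,0]]}}

```text
time_s: 23.88
tool_pos: [0.4401, 0.2699, 0.1737]
tool_rot: [-98.0, 89.9, -93.7]
force: [-0.2, 0.1, -0.5]
grip_width: 0.0441
```

Run:
```python
from h import *
o=monitor.get_obs();print(o['tool_pos'],o['force'],o['grip_width'])
im,d=read_camera("side");np.savez("s8.npz",im=im,d=d);cv2.imwrite("pics/s8.png",cv2.resize(im[130:350,190:390,::-1],(545,600)))
P=cloud("side",d)
for a in regions_of("side","bundle_center"):
    q=P[a["pixels"]];q=q[~np.isnan(q[:,0])];print(a["p"],a["pixel"],len(q),np.percentile(q,[2,50,98],axis=0).round(4).tolist())
X,Y,Z=P[...,0],P[...,1],P[...,2]
c=(abs(X-.58)<.025)&(Z>.04)&(Z<.054)&(Y<.2)&(Y>-.15);print("lid",Y[c].min(),Y[c].max())
print(todelta([.603,-.150,.20],3))
```

```text
[0.44012471 0.26988072 0.173653  ] [-0.1598574   0.12205531 -0.47220403] 0.04409583074510555
0.87 [317.7, 299.5] 628 [[0.4266, 0.2201, 0.0135], [0.4426, 0.2686, 0.0238], [0.458, 0.3103, 0.0282]]
lid -0.10703903241643808 0.10307380452221693
(array([-0.0272, -0.4308,  0.1316]), np.float64(1.3))
```

View pics/s8.png

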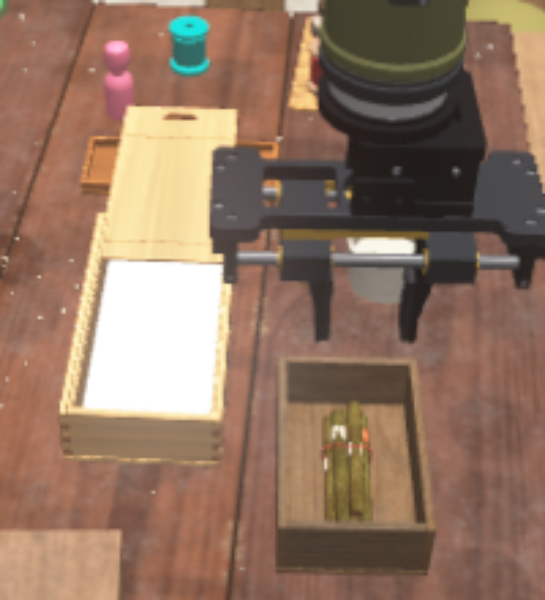

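{"api": "step_arm", "payload": {"deltas": [[-1,-0.027,-0.05,0.015,1.3],[-1,-0.027,-0.1,0.031,1.3],[-1,-0.027,-0.155,0.047,1.3],[-1,-0.027,-0.21,0.064,1.3],[-1,-0.027,-0.265,0.081,1.3],[-1,-0.027,-0.32,0.098,1.3],[-1,-0.027,-0.375,0.115,1.3],[-1,-0.027,-0.42,0.1316,1.3],[-1,-0.027,-0.42,0.1316,1.3],[-1,-0.027,-0.42,0.1316,1.3],[-1,-0.027,-0.42,0.1316,1.3]]}}

```text
time_s: 25.35
tool_pos: [0.6026, -0.1364, 0.2007]
tool_rot: [141.6, 89.9, 144.7]
force: [0.5, 0.6, -0.2]
grip_width: 0.0004
```

Run:
```python
from h import *
o=monitor.get_obs();print(o['tool_pos'],o['force'],o['grip_width'])
print(todelta([.6035,-.138,.060],3),todelta([.595,.030,.060],3))
```

```text
[ 0.60257821 -0.1363919   0.20070862] [ 0.51351878  0.56336095 -0.1507924 ] 0.0003570713517098221
(array([ 0.1407, -0.0018,  0.001 ]), np.float64(0.2)) (array([0.1408, 0.1665, 0.0017]), np.float64(0.2))
```

{"api": "step_arm", "payload": {"deltas": [[-1,0.05,0,0.001,0],[-1,0.1,0,0.001,0],[-1,0.1405,0,0.001,0],[-1,0.1405,0,0.001,0],[-1,0.1405,0.015,0.001,0],[-1,0.1405,0.033,0.001,0],[-1,0.1405,0.051,0.001,0],[-1,0.1405,0.069,0.001,0],[-1,0.1405,0.087,0.001,0],[-1,0.1405,0.105,0.001,0],[-1,0.1405,0.123,0.001,0],[-1,0.1405,0.14,0.001,0]]}}

```text
time_s: 26.85
tool_pos: [0.5966, 0.0025, 0.0605]
tool_rot: [162.1, 90.0, 165.1]
force: [0.9, -0.3, -0.2]
grip_width: 0.0004
```

Run:
```python
from h import *
o=monitor.get_obs();print(o['tool_pos'],o['force'])
print(todelta([.5957,.030,.060],3))
im,d=read_camera("side");P=cloud("side",d);X,Y,Z=P[...,0],P[...,1],P[...,2]
c=(abs(X-.58)<.025)&(Z>.043)&(Z<.0495);yy=Y[c];print(yy.min(),yy.max())
```

```text
[0.59656227 0.00252406 0.06054067] [ 0.85119389 -0.34025996 -0.20256095]
(array([0.0005, 0.0275, 0.0006]), np.float64(-0.0))
0.009399694481716625 0.4692857458598631
```

{"api": "step_arm", "payload": {"deltas": [[-1,0,0.014,0,0],[-1,0,0.026,0,0],[-1,0,0.034,0,0],[-1,0,0.038,0,0],[-1,0,0.041,0,0],[-1,0,0.041,0,0]]}}

```text
time_s: 27.65
tool_pos: [0.5946, 0.0404, 0.0605]
tool_rot: [-103.6, 89.9, -100.7]
force: [0.1, -4.4, 0.8]
grip_width: 0.0007
```

Run:
```python
from h import *
o=monitor.get_obs();print(o['tool_pos'],o['force'])
im,d=read_camera("side");P=cloud("side",d);X,Y,Z=P[...,0],P[...,1],P[...,2]
for xa in(.565,.57,.615,.62):
    c=(abs(X-xa)<.006)&(Z>.042)&(Z<.0515)&(Y<.27);yy=Y[c];print(xa,yy.min(),np.sort(yy)[-8:].round(4))
c=(abs(X-.59)<.03)&(Y>.24)&(Y<.275)&(Z>.0495);print("wall",Y[c].min(),Y[c].max(),c.sum())
```

```text
[0.59455964 0.0404011  0.06052427] [ 0.09751014 -4.35602539  0.84317233]
0.565 0.05336581661567397 [0.2665 0.2667 0.2668 0.2669 0.267  0.2671 0.2676 0.2678]
0.57 0.05336581661567397 [0.2661 0.2662 0.2662 0.2665 0.2668 0.2671 0.2676 0.2678]
0.615 0.052608385141811875 [0.2676 0.2676 0.2676 0.2678 0.268  0.2682 0.2687 0.2689]
0.62 0.05626384117768257 [0.2678 0.2678 0.2679 0.268  0.2682 0.2684 0.2685 0.2689]
wall 0.240011625100239 0.26928326965271854 147
```

{"api": "step_arm", "payload": {"deltas": [[-1,0,0.003,0,0],[-1,0,0.005,0,0],[-1,0,0.005,0,0]]}}

```text
time_s: 28.08
tool_pos: [0.5945, 0.0409, 0.0605]
tool_rot: [-99.0, 89.6, -96.2]
force: [-0.6, -12.6, 1.9]
grip_width: 0.0004
```

Run:
```python
from h import *
o=monitor.get_obs();print(o['tool_pos'],o['force'])
```

```text
[0.59452562 0.04090039 0.06052802] [ -0.56797789 -12.62005188   1.86575658]
```

{"api": "step_arm", "payload": {"deltas": [[-1,0,-0.02,0,0],[-1,-0.02,-0.05,0,0],[-1,-0.08,-0.05,0,0],[-1,-0.12,-0.05,0,0],[-1,-0.12,-0.05,0,0],[-1,-0.12,-0.05,0,0]]}}

```text
time_s: 28.82
tool_pos: [0.5965, -0.0024, 0.18]
tool_rot: [124.9, 89.9, 127.9]
force: [-0.7, -0.5, 0.4]
grip_width: 0.0001
```

Run:
```python
from h import *
o=monitor.get_obs();print(o['tool_pos'],o['qpos'])
print(todelta([.4204,-.2552,.18],93))
for n in("top","side"):
    im,d=read_camera(n);np.savez(n+"9.npz",im=im,d=d);P=cloud(n,d)
    for th in("spool_center","stamp_center","ink_jar_center"):
        for a in regions_of(n,th):
            q=P[a["pixels"]];q=q[~np.isnan(q[:,0])]
            t=q[q[:,2]>np.percentile(q[:,2],97)-.015];print(n,th,round(a["p"],2),a["pixel"],t.mean(0).round(4),q[:,2].max().round(4))
im=np.load("top9.npz")["im"];cv2.imwrite("pics/t9.png",cv2.resize(im[140:260,260:400,::-1],(700,600)))
```

```text
[ 0.5964794  -0.0023633   0.17997131] [ 34.99068084  19.6066693  -45.24619422  94.4053175   14.44418172
  72.09304828 -10.07226301]
(array([-1.000e-04, -2.432e-01, -1.891e-01]), np.float64(-90.0))
top spool_center 0.61 [347.4, 169.6] [ 0.6141 -0.2434  0.0472] 0.0559
top spool_center 0.58 [330.9, 218.3] [ 0.4732 -0.2128  0.0524] 0.0601
top ink_jar_center 0.5 [344.8, 236.7] [ 0.4197 -0.2488  0.0799] 0.0867
top ink_jar_center 0.49 [313.6, 150.9] [ 0.6701 -0.1539  0.0758] 0.0834
side spool_center 0.82 [310.0, 157.1] [ 0.4735 -0.2093  0.0517] 0.0574
side spool_center 0.59 [258.6, 145.7] [ 0.605  -0.2384  0.0468] 0.0519
side stamp_center 0.23 [333.5, 146.8] [ 0.4216 -0.2479  0.079 ] 0.0872
side ink_jar_center 0.69 [330.1, 145.8] [ 0.4216 -0.2472  0.0791] 0.0872
side ink_jar_center 0.67 [324.9, 299.4] [0.4381 0.2765 0.0475] 0.0545
side ink_jar_center 0.49 [249.4, 245.6] [0.5903 0.1645 0.0487] 0.0532
side ink_jar_center 0.48 [232.3, 157.6] [ 0.6688 -0.1498  0.0743] 0.0815
```

View pics/t9.png

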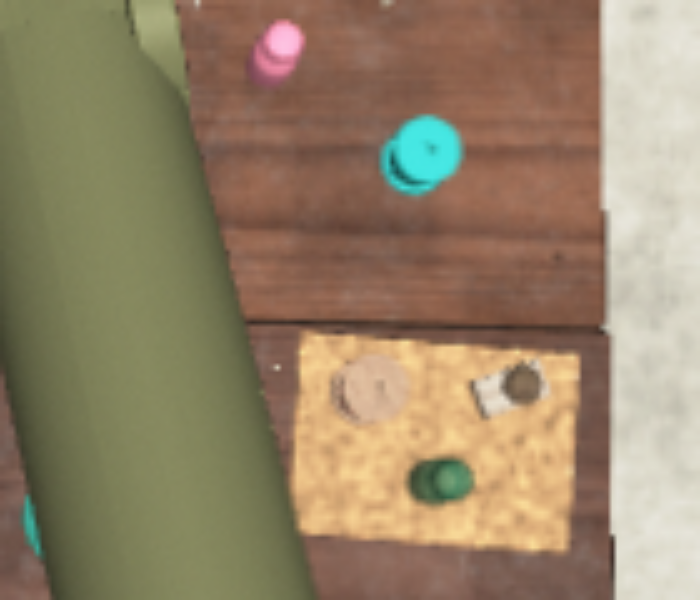

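{"api": "step_arm", "payload": {"deltas": [[0.3,0,-0.024,-0.019,9],[0.3,0,-0.05,-0.039,19],[0.3,0,-0.08,-0.062,29],[0.3,0,-0.105,-0.082,39],[0.3,0,-0.13,-0.1,49],[0.3,0,-0.16,-0.124,59],[0.3,0,-0.19,-0.148,69],[0.3,0,-0.22,-0.171,79],[0.3,0,-0.2432,-0.1891,90],[0.3,0,-0.2432,-0.1891,90],[0.3,0,-0.2432,-0.1891,90],[0.3,0,-0.2432,-0.1891,90]]}}

```text
time_s: 30.72
tool_pos: [0.4215, -0.2542, 0.1807]
tool_rot: [125.9, 90.0, 39.1]
force: [0.3, -0.0, 0.6]
grip_width: 0.0566
```

Run:
```python
from h import *
o=monitor.get_obs();print(o['tool_pos'],o['qpos'],o['grip_width'])
print(todelta([.4204,-.2552,.0605],93))
```

```text
[ 0.42153029 -0.25421487  0.18068363] [ 54.43983119   2.77271028 -26.97232255 108.80541325   1.32706995
  68.71935541 -59.81134303] 0.056581141591876244
(array([ 0.1202, -0.0012,  0.0009]), np.float64(0.2))
```

{"api": "step_arm", "payload": {"deltas": [[0.3,0.05,-0.001,0.001,0],[0.3,0.1,-0.001,0.001,0],[0.3,0.1197,-0.001,0.001,0],[0.3,0.1197,-0.001,0.001,0],[-0.6,0.1197,-0.001,0.001,0],[-0.6,0.1197,-0.001,0.001,0],[-0.6,0.1197,-0.001,0.001,0],[-0.6,0.1197,-0.001,0.001,0],[-0.6,0.1,-0.001,0.001,0],[-0.6,0.05,-0.001,0.001,0],[-0.6,0.0,-0.001,0.001,0],[-0.6,0.0,-0.001,0.001,0]], "newtons": 15}}

```text
time_s: 32.22
tool_pos: [0.4222, -0.2579, 0.185]
tool_rot: [47.9, 89.5, -39.1]
force: [0.2, 0.6, -1.1]
grip_width: 0.0277
```

Run:
```python
from h import *
o=monitor.get_obs();print(o['tool_pos'],o['grip_width'])
print(todelta([.598,-.063,.18],93))
```

```text
[ 0.4222344  -0.25794147  0.18497044] 0.02773606382932814
(array([ 0.0051,  0.1856, -0.1856]), np.float64(-0.0))
```

{"api": "step_arm", "payload": {"deltas": [[-0.6,0,0.036,-0.035,0],[-0.6,0,0.08,-0.077,0],[-0.6,0,0.12,-0.116,0],[-0.6,0,0.155,-0.15,0],[-0.6,0,0.1874,-0.1826,0],[-0.6,0.02,0.1874,-0.1826,0],[-0.6,0.06,0.1874,-0.1826,0],[-0.6,0.1,0.1874,-0.1826,0],[-0.6,0.1195,0.1874,-0.1826,0],[-0.6,0.1195,0.1874,-0.1826,0],[0.3,0.1195,0.1874,-0.1826,0],[0.3,0.1195,0.1874,-0.1826,0]]}}

```text
time_s: 33.72
tool_pos: [0.5978, -0.0647, 0.0618]
tool_rot: [64.1, 89.9, -22.9]
force: [-0.2, -0.1, 0.7]
grip_width: 0.0404
```

Run:
```python
from h import *
o=monitor.get_obs();print(o['tool_pos'],o['grip_width'],o['force'])
print(todelta([.4745,-.2996,.18],93))
```

```text
[ 0.59775549 -0.06467311  0.06179498] 0.040443257232093056 [-0.19303575 -0.07156107  0.68482658]
(array([-0.1182, -0.1351,  0.2283]), np.float64(-0.0))
```

Release, lift, and go above the stamp.

{"api": "step_arm", "payload": {"deltas": [[0.3,0,0,0,0],[0.3,-0.04,0,0,0],[0.3,-0.09,0,0,0],[0.3,-0.118,0,0,0],[0.3,-0.118,-0.027,0.046,0],[0.3,-0.118,-0.06,0.1,0],[0.3,-0.118,-0.09,0.15,0],[0.3,-0.118,-0.117,0.197,0],[0.3,-0.118,-0.1351,0.2283,0],[0.3,-0.118,-0.1351,0.2283,0],[0.3,-0.118,-0.1351,0.2283,0]]}}

```text
time_s: 35.1
tool_pos: [0.4749, -0.2986, 0.1794]
tool_rot: [111.8, 90.0, 24.9]
force: [0.0, 0.4, -0.8]
grip_width: 0.0562
```

Run:
```python
from h import *
o=monitor.get_obs();print(o['tool_pos'],o['grip_width'],o['force'])
print(todelta([.4745,-.2996,.047],93))
im,d=read_camera("side");cv2.imwrite("pics/s10.png",cv2.resize(im[100:240,190:380,::-1],(760,560)))
```

```text
[ 0.47489649 -0.29855423  0.17941492] 0.05618474236335015 [ 0.04110898  0.41716956 -0.80643884]
(array([ 0.1324, -0.0005,  0.0011]), np.float64(0.0))
```

View pics/s10.png

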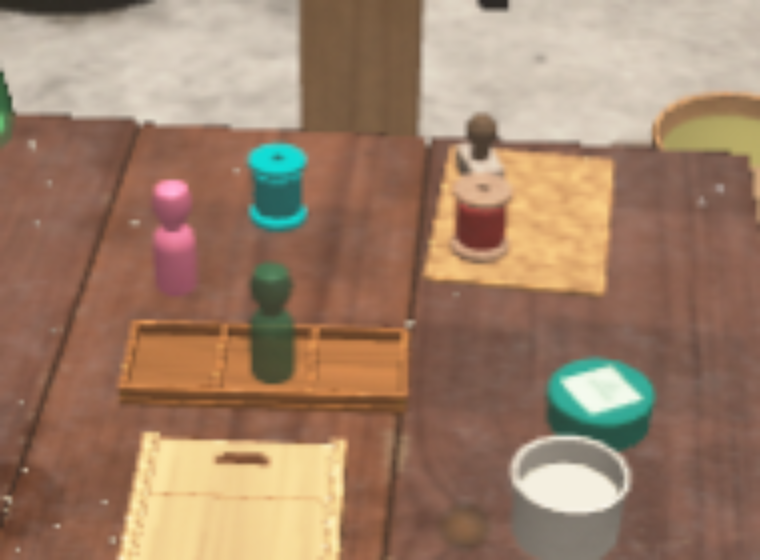

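{"api": "step_arm", "payload": {"deltas": [[0.3,0.05,-0.0005,0.001,0],[0.3,0.1,-0.0005,0.001,0],[0.3,0.132,-0.0005,0.001,0],[0.3,0.132,-0.0005,0.001,0],[-0.7,0.132,-0.0005,0.001,0],[-0.7,0.132,-0.0005,0.001,0],[-0.7,0.132,-0.0005,0.001,0],[-0.7,0.132,-0.0005,0.001,0],[-0.7,0.11,-0.0005,0.001,0],[-0.7,0.06,-0.0005,0.001,0],[-0.7,0.0,-0.0005,0.001,0],[-0.7,0.0,-0.0005,0.001,0]]}}

```text
time_s: 36.65
tool_pos: [0.477, -0.302, 0.1849]
tool_rot: [49.3, 89.4, -37.7]
force: [0.1, -0.8, -0.8]
grip_width: 0.0207
```

Run:
```python
from h import *
o=monitor.get_obs();print(o['tool_pos'],o['grip_width'],o['force'])
print(todelta([.6545,-.064,.18],93))
```

```text
[ 0.47702333 -0.30204514  0.18487748] 0.020714135857206578 [ 0.05675828 -0.75154675 -0.75710565]
(array([ 0.0048,  0.1896, -0.2285]), np.float64(-0.0))
```

{"api": "step_arm", "payload": {"deltas": [[-0.7,0,0.036,-0.042,0],[-0.7,0,0.075,-0.088,4],[-0.7,0,0.115,-0.135,8],[-0.7,0,0.155,-0.182,12],[-0.7,0,0.1918,-0.2257,15],[-0.7,0.02,0.1918,-0.2257,15],[-0.7,0.06,0.1918,-0.2257,15],[-0.7,0.1,0.1918,-0.2257,15],[-0.7,0.12,0.1918,-0.2257,15],[-0.7,0.1315,0.1918,-0.2257,15],[-0.7,0.1315,0.1918,-0.2257,15]]}}

```text
time_s: 38.02
tool_pos: [0.6546, -0.0659, 0.0487]
tool_rot: [80.7, 89.9, -21.3]
force: [0.3, 0.1, -0.3]
grip_width: 0.0209
```

Run:
```python
from h import *
o=monitor.get_obs();print(o['tool_pos'],o['grip_width'],o['force'])
im,d=read_camera("side");cv2.imwrite("pics/s11.png",cv2.resize(im[130:230,200:320,::-1],(720,600)))
```

```text
[ 0.65463551 -0.06594078  0.04868848] 0.020856885856974854 [ 0.25563935  0.13780519 -0.28379631]
```

View pics/s11.png

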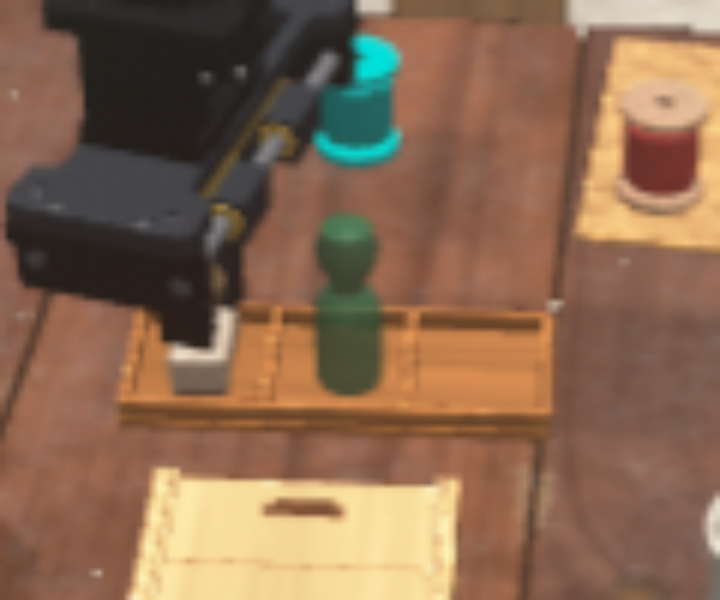

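{"api": "step_arm", "payload": {"deltas": [[-0.7,0.0005,0,0,0],[0.3,0.0005,0,0,0],[0.3,0.0005,0,0,0],[0.3,0.0005,0,0,0],[0.3,-0.03,0,0,0],[0.3,-0.08,0,0,0],[0.3,-0.131,0,0,0],[0.3,-0.131,0,0,0],[0.3,-0.131,0,0,0]]}}

```text
time_s: 39.2
tool_pos: [0.6534, -0.0651, 0.1783]
tool_rot: [-40.8, 90.0, -142.8]
force: [0.2, -0.3, -1.0]
grip_width: 0.0564
```

Run:
```python
from h import *
o=monitor.get_obs();print(o['tool_pos'],o['grip_width'],o['force'])
print(todelta([.475,-.2153,.18],93))
```

```text
[ 0.6533969  -0.0651232   0.17829977] 0.05635180844534524 [ 0.23941429 -0.26574309 -0.96182628]
(array([-0.0016, -0.1432,  0.184 ]), np.float64(-15.0))
```

{"api": "step_arm", "payload": {"deltas": [[0.38,0,-0.035,0.045,-5],[0.38,0,-0.07,0.09,-10],[0.38,0,-0.105,0.135,-15],[0.38,0,-0.1432,0.184,-15],[0.38,0,-0.1432,0.184,-15],[0.38,0,-0.1432,0.184,-15],[0.38,0,-0.1432,0.184,-15]]}}

```text
time_s: 40.08
tool_pos: [0.4762, -0.2136, 0.1781]
tool_rot: [-169.7, 89.9, 103.4]
force: [1.0, 0.4, -0.1]
grip_width: 0.0597
```

Run:
```python
from h import *
o=monitor.get_obs();print(o['tool_pos'],o['grip_width'])
print(todelta([.475,-.2153,.0425],93))
```

```text
[ 0.47615048 -0.21359526  0.1781136 ] 0.05967503755948831
(array([ 0.1356, -0.0012,  0.0018]), np.float64(0.1))
```

{"api": "step_arm", "payload": {"deltas": [[0.38,0.05,-0.0005,0.001,0],[0.38,0.1,-0.0005,0.001,0],[0.38,0.1355,-0.0005,0.001,0],[0.38,0.1355,-0.0005,0.001,0],[-0.3,0.1355,-0.0005,0.001,0],[-0.3,0.1355,-0.0005,0.001,0],[-0.3,0.1355,-0.0005,0.001,0],[-0.3,0.1355,-0.0005,0.001,0]]}}

```text
time_s: 41.08
tool_pos: [0.476, -0.2166, 0.0446]
tool_rot: [55.1, 89.9, -31.9]
force: [-0.5, 0.6, 6.5]
grip_width: 0.0392
```

Run:
```python
from h import *
o=monitor.get_obs();print(o['tool_pos'],o['grip_width'],o['force'])
print(todelta([.541,-.0715,.0425],93))
```

```text
[ 0.47599375 -0.21656845  0.04461667] 0.03918940785401754 [-0.46177829  0.59887973  6.49758474]
(array([ 0.0021,  0.0725, -0.1415]), np.float64(-0.0))
```

{"api": "step_arm", "payload": {"deltas": [[-0.3,-0.03,0,0,0],[-0.3,-0.08,0,0,0],[-0.3,-0.125,0,0,0],[-0.3,-0.125,0.025,-0.045,0],[-0.3,-0.125,0.05,-0.095,0],[-0.3,-0.125,0.0734,-0.1402,0],[-0.3,-0.125,0.0734,-0.1402,0],[-0.3,-0.1,0.0734,-0.1402,0],[-0.3,-0.06,0.0734,-0.1402,0],[-0.3,-0.02,0.0734,-0.1402,0],[-0.3,-0.003,0.0734,-0.1402,0],[-0.3,-0.003,0.0734,-0.1402,0]]}}

```text
time_s: 42.58
tool_pos: [0.5414, -0.0733, 0.0463]
tool_rot: [67.6, 90.0, -19.4]
force: [-0.5, -0.5, 0.0]
grip_width: 0.0391
```

Run:
```python
from h import *
o=monitor.get_obs();print(o['tool_pos'],o['grip_width'],o['force'])
im,d=read_camera("side");cv2.imwrite("pics/s12.png",cv2.resize(im[130:230,200:320,::-1],(720,600)))
```

```text
[ 0.54137591 -0.07326672  0.04625379] 0.039082474095239204 [-0.52702182 -0.48934385  0.0326056 ]
```

View pics/s12.png

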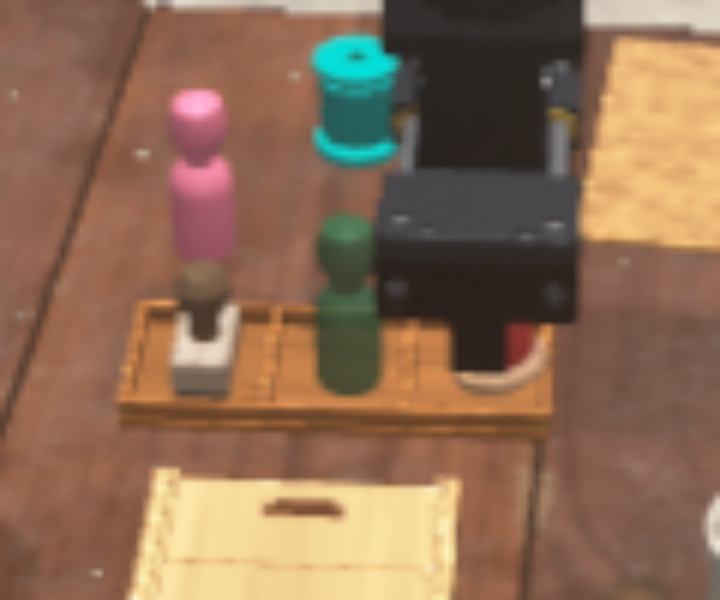

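{"api": "step_arm", "payload": {"deltas": [[-0.3,0.0005,0,0,0],[-0.3,0.0015,0,0,0],[-0.3,0.0025,0,0,0],[-0.3,0.003,0,0,0]], "newtons": 3}}

```text
time_s: 43.12
tool_pos: [0.5415, -0.0728, 0.0438]
tool_rot: [55.0, 89.9, -32.0]
force: [1.4, -1.7, 5.8]
grip_width: 0.0391
```

Run:
```python
from h import *
o=monitor.get_obs();print(o['tool_pos'],o['grip_width'],o['force'])
im,d=read_camera("side");cv2.imwrite("pics/s13.png",cv2.resize(im[150:210,240:310,::-1],(700,600)))
```

```text
[ 0.54154411 -0.07283132  0.04382208] 0.03912929179698691 [ 1.38801517 -1.74236634  5.81441583]
```

View pics/s13.png

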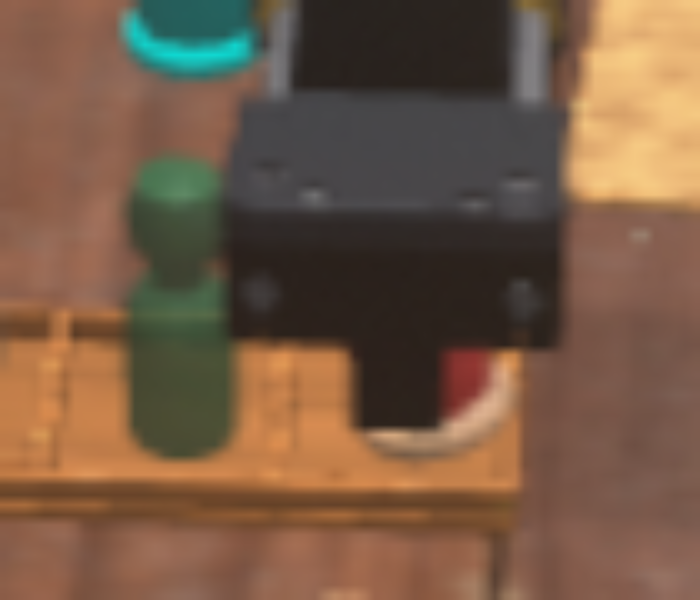

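{"api": "step_arm", "payload": {"deltas": [[-0.3,-0.006,0,0,0],[-0.3,-0.006,0.003,0,0],[-0.3,-0.002,0.003,0,0],[-0.3,0,0.003,0,0],[-0.3,0.001,0.003,0,0],[-0.05,0.001,0.003,0,0],[-0.05,0.001,0.003,0,0],[-0.05,0.001,0.003,0,0],[0.1,0.001,0.003,0,0],[0.1,0.001,0.003,0,0]], "newtons": 4}}

```text
time_s: 44.42
tool_pos: [0.5439, -0.0722, 0.0421]
tool_rot: [-40.3, 90.0, -127.3]
force: [0.0, 0.2, -0.5]
grip_width: 0.0471
```

Run:
```python
from h import *
o=monitor.get_obs();print(o['tool_pos'],o['grip_width'],o['force'])
im,d=read_camera("side");cv2.imwrite("pics/s14.png",cv2.resize(im[150:210,240:310,::-1],(700,600)))
```

```text
[ 0.54385665 -0.07223936  0.04210172] 0.047082594840488635 [ 0.01551737  0.1656079  -0.47710237]
```

View pics/s14.png

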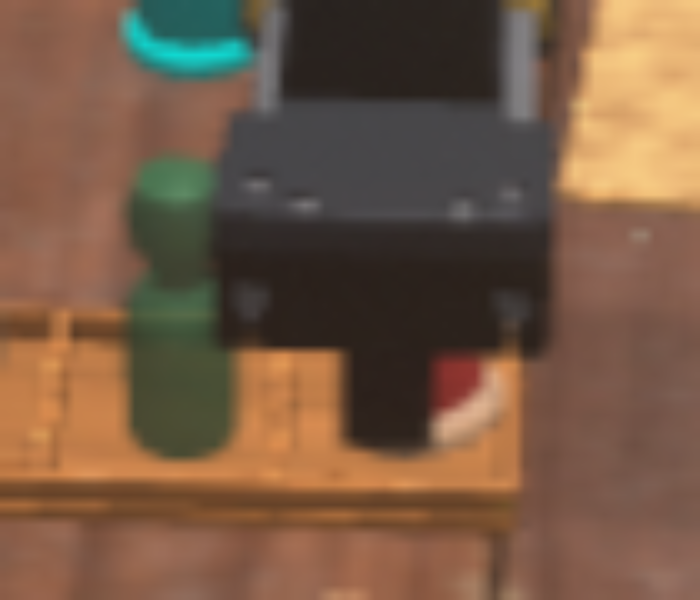

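{"api": "step_arm", "payload": {"deltas": [[0.38,0,0,0,0],[0.38,0,0,0,0],[0.38,-0.03,0,0,0],[0.38,-0.08,0,0,0],[0.38,-0.14,0,0,0],[0.38,-0.14,-0.02,0.06,0],[0.38,-0.14,-0.04,0.12,0],[0.38,-0.14,-0.06,0.18,0],[0.38,-0.14,-0.08,0.24,0],[0.38,-0.14,-0.08,0.24,0]]}}

```text
time_s: 45.72
tool_pos: [0.4732, -0.3226, 0.1816]
tool_rot: [-41.8, 89.9, -129.4]
force: [1.0, -0.5, -0.4]
grip_width: 0.0599
```

Run:
```python
from h import *
o=monitor.get_obs();print(o['tool_pos'],o['grip_width'],o['force'],o['time_s'])
ims=[]
for n in("side","top"):
    im,d=read_camera(n);P=cloud(n,d);X,Y,Z=P[...,0],P[...,1],P[...,2]
    for nm,x,y,z0 in(("spool",.542,-.07,.046),("jar",.598,-.063,.06),("knob",.655,-.065,.04)):
        q=P[(abs(X-x)<.027)&(abs(Y-y)<.035)&(Z>z0)&(Z<.1)]
        if len(q):print(n,nm,len(q),q.mean(0).round(4),q[:,2].max().round(4))
    c=(abs(X-.59)<.03)&(Z>.044)&(Z<.0515)&(Y<.27)&(Y>-.02)
    if c.sum():print(" lid end",Y[c].min())
    ims.append(im)
cv2.imwrite("pics/s15.png",cv2.resize(ims[0][130:330,190:370,::-1],(540,600)))
```

```text
[ 0.47317813 -0.32264433  0.18163732] 0.059909308763197056 [ 0.97943513 -0.4957974  -0.39945241] 45.725
side spool 154 [ 0.5434 -0.0706  0.0551] 0.0627
side jar 103 [ 0.5936 -0.058   0.0765] 0.0866
side knob 72 [ 0.653  -0.0601  0.0517] 0.0615
 lid end 0.04887756096390827
top spool 142 [ 0.5455 -0.0731  0.0551] 0.0665
top jar 63 [ 0.5942 -0.0618  0.0797] 0.0885
top knob 45 [ 0.6543 -0.0626  0.0538] 0.0595
 lid end 0.054513425835968105
```

```bash
cat > plane.py <<'E'
from h import *
def fit(P):
    X,Y,Z=P[...,0],P[...,1],P[...,2]
    q=P[(abs(X-.543)<.028)&(abs(Y+.071)<.032)&(Z>.042)&(Z<.08)]
    for _ in range(4):
        A=np.c_[q[:,:2]-[.543,-.071],np.ones(len(q))];s=np.linalg.lstsq(A,q[:,2],rcond=None)[0]
        r=abs(A@s-q[:,2]);k=r<.006;q2=q[k]
        if k.all():break
        q=q2
    return len(q),"slope deg x,y",np.degrees(np.arctan(s[:2])).round(1),"zc",s[2].round(4),"ctr",q.mean(0).round(4),"rng",q.min(0).round(4),q.max(0).round(4),"res",r.mean().round(4)
if __name__=="__main__":
    for n in("side","top"):
        print(n,"start",fit(cloud(n,np.load(n+"0.npz")["d"])))
        im,d=read_camera(n);P=cloud(n,d);print(n,"now",fit(P))
        X,Y,Z=P[...,0],P[...,1],P[...,2]
        # x profile of inner walls of spool compartment + thread
        c=(X>.50)&(X<.58)&(Y>-.11)&(Y<-.03)&(Z>.009)&(Z<.02);q=P[c];print(" lowz pts",len(q),np.histogram(q[:,0],bins=np.arange(.5,.581,.008))[0])
E
python3 plane.py
```

```text
side start (142, 'slope deg x,y', array([-0.2, -1.9]), 'zc', np.float64(0.0536), 'ctr', array([ 0.5405, -0.0709,  0.0536]), 'rng', array([ 0.522 , -0.0913,  0.0486]), array([ 0.5589, -0.0522,  0.0573]), 'res', np.float64(0.0012))
side now (131, 'slope deg x,y', array([-9.7, -4.7]), 'zc', np.float64(0.0554), 'ctr', array([ 0.545 , -0.0719,  0.0551]), 'rng', array([ 0.527 , -0.0923,  0.0473]), array([ 0.5635, -0.0538,  0.061 ]), 'res', np.float64(0.0021))
 lowz pts 220 [ 0 30 36 19 25 22 12 14 43 19]
top start (148, 'slope deg x,y', array([-2. , -0.6]), 'zc', np.float64(0.0527), 'ctr', array([ 0.5419, -0.0716,  0.0528]), 'rng', array([ 0.5223, -0.091 ,  0.0465]), array([ 0.5611, -0.0528,  0.0587]), 'res', np.float64(0.0019))
top now (135, 'slope deg x,y', array([-14.8,   3.9]), 'zc', np.float64(0.0563), 'ctr', array([ 0.5458, -0.0732,  0.0554]), 'rng', array([ 0.5272, -0.0907,  0.0462]), array([ 0.5641, -0.0554,  0.063 ]), 'res', np.float64(0.0019))
 lowz pts 161 [ 0 24 26 17 12 14 11 12 30 15]
```

Run:
```python
from h import *
print(todelta([.540,-.072,.18],93))
```

```text
(array([ 0.0024,  0.0758, -0.2386]), np.float64(0.1))
```

{"api": "step_arm", "payload": {"deltas": [[0.38,0,0.02,-0.055,0],[0.38,0,0.04,-0.11,0],[0.38,0,0.06,-0.17,0],[0.38,0,0.0758,-0.2386,0],[0.38,0,0.0758,-0.2386,0],[0.38,0,0.0758,-0.2386,0],[0.38,0,0.0758,-0.2386,0]]}}

```text
time_s: 46.8
tool_pos: [0.5395, -0.0753, 0.182]
tool_rot: [-28.4, 89.9, -115.5]
force: [0.2, 0.6, -0.8]
grip_width: 0.06
```

Run:
```python
from h import *
print(monitor.get_obs()["tool_pos"],todelta([.540,-.072,.043],93))
```

```text
[ 0.53946861 -0.07530956  0.18197826] (array([ 0.139 ,  0.0008, -0.0034]), np.float64(-0.1))
```

{"api": "step_arm", "payload": {"deltas": [[0.38,0.05,0.0005,-0.0015,0],[0.38,0.1,0.0005,-0.0015,0],[0.38,0.138,0.0005,-0.0015,0],[0.38,0.138,0.0005,-0.0015,0],[-0.3,0.138,0.0005,-0.0015,0],[-0.3,0.138,0.0005,-0.0015,0],[-0.3,0.138,0.0005,-0.0015,0],[-0.3,0.135,0.0005,-0.0015,0],[-0.3,0.13,0.0005,-0.0015,0],[-0.3,0.124,0.0005,-0.0015,0],[-0.3,0.118,0.0005,-0.0015,0],[-0.3,0.118,0.0005,-0.0015,0]], "newtons": 10}}

```text
time_s: 48.3
tool_pos: [0.5407, -0.0724, 0.0648]
tool_rot: [65.2, 89.9, -21.9]
force: [-0.6, -0.1, -0.1]
grip_width: 0.0395
```

Run:
```python
from h import *
o=monitor.get_obs();print(o["tool_pos"],o["grip_width"],o["force"],todelta([.548,-.072,.062],93))
im,d=read_camera("side");P=cloud("side",d)
# visible red thread/flange points of the spool
hsv=cv2.cvtColor(im,cv2.COLOR_RGB2HSV);X,Y,Z=P[...,0],P[...,1],P[...,2]
c=(abs(X-.545)<.04)&(abs(Y+.072)<.035)&(Z>.016)&(Z<.1)
for k in np.argwhere(c)[::6]:
    p=P[tuple(k)];print(k,p.round(3),im[tuple(k)],end='; ')
```

```text
[ 0.54066036 -0.07242773  0.06483493] 0.03953224445961417 [-0.59094511 -0.10284682 -0.0504651 ] (array([ 0.0028,  0.0073, -0.    ]), np.float64(-0.0))
[168 262] [ 0.585 -0.067  0.079] [68 68 52]; [174 262] [ 0.584 -0.058  0.068] [70 63 47]; [177 279] [ 0.542 -0.041  0.075] [43 34 28]; [177 285] [ 0.529 -0.061  0.061] [79 40 34]; [178 276] [ 0.549 -0.042  0.071] [42 32 27]; [178 282] [ 0.535 -0.045  0.07 ] [43 34 29]; [178 288] [ 0.522 -0.07   0.052] [143  73  60]; [179 279] [ 0.542 -0.044  0.067] [43 33 27]; [179 286] [ 0.527 -0.063  0.054] [139  53  47]; [180 276] [ 0.549 -0.043  0.064] [44 33 29]; [180 282] [ 0.535 -0.044  0.065] [43 33 28]; [180 288] [ 0.522 -0.068  0.048] [155  86  71]; [181 276] [ 0.549 -0.041  0.063] [43 32 27]; [181 282] [ 0.535 -0.045  0.061] [44 33 28]; [181 288] [ 0.522 -0.067  0.046] [158  91  76]; [182 276] [ 0.549 -0.044  0.057] [44 34 28]; [182 282] [ 0.535 -0.043  0.06 ] [44 34 28]; [182 288] [ 0.522 -0.063  0.046] [166 105  86]; [183 276] [ 0.549 -0.042  0.056] [45 35 29]; [183 282] [ 0.535 -0.047  0.054] [44 34 28]; [183 288] [ 0.522 -0.064  0.042] [
[... 165 characters left out ...]
[ 0.553 -0.068  0.03 ] [141  99  66]; [185 281] [ 0.537 -0.042  0.052] [45 35 29]; [185 287] [ 0.524 -0.06   0.039] [219 175 143]; [186 269] [ 0.569 -0.081  0.016] [200 127  73]; [186 281] [ 0.538 -0.054  0.039] [132  96  76]; [186 287] [ 0.523 -0.058  0.037] [212 166 130]; [187 276] [ 0.55  -0.062  0.029] [163 127  95]; [187 282] [ 0.535 -0.057  0.034] [220 176 140]; [187 288] [ 0.521 -0.057  0.035] [166 124  90]; [188 277] [ 0.547 -0.057  0.03 ] [133 103  78]; [188 283] [ 0.532 -0.052  0.035] [181 142 110]; [189 262] [ 0.584 -0.055  0.026] [73 78 53]; [189 282] [ 0.535 -0.052  0.032] [133 102  78]; [191 262] [ 0.584 -0.056  0.019] [76 80 53]; [198 290] [ 0.514 -0.039  0.016] [209 137  81];
```

{"api": "step_arm", "payload": {"deltas": [[-0.3,0,0.004,0,0],[-0.3,0,0.008,0,0],[-0.3,0,0.008,0,0],[-0.3,0.006,0.008,0,0],[-0.3,0.012,0.008,0,0],[-0.3,0.017,0.008,0,0],[-0.3,0.0195,0.008,0,0],[-0.3,0.0205,0.008,0,0],[-0.3,0.0215,0.008,0,0]], "newtons": 4}}

```text
time_s: 49.48
tool_pos: [0.5484, -0.0718, 0.0433]
tool_rot: [33.8, 90.0, -53.2]
force: [-2.4, 0.0, 6.2]
grip_width: 0.0395
```

Run:
```python
from h import *
o=monitor.get_obs();print(o["tool_pos"],o["grip_width"],o["force"])
im,d=read_camera("side");P=cloud("side",d);X,Y,Z=P[...,0],P[...,1],P[...,2]
s=im.astype(int);fl=(s[...,0]>180)&(s[...,2]>100)&(abs(X-.545)<.035)&(abs(Y+.065)<.035)
print(np.c_[P[fl].round(3)][::2].tolist())
```

```text
[ 0.54842268 -0.07181691  0.04331331] 0.039540159487702044 [-2.35021047  0.04666043  6.23822057]
[[0.527, -0.074, 0.022], [0.527, -0.077, 0.017], [0.526, -0.07, 0.019], [0.528, -0.063, 0.021], [0.524, -0.067, 0.018], [0.531, -0.062, 0.019], [0.526, -0.062, 0.019], [0.533, -0.059, 0.018], [0.528, -0.061, 0.017], [0.535, -0.055, 0.017], [0.53, -0.057, 0.016], [0.547, -0.055, 0.013], [0.542, -0.053, 0.016], [0.537, -0.052, 0.017]]
```

{"api": "step_arm", "payload": {"deltas": [[-0.05,-0.001,0,0,0],[-0.05,-0.001,0,0,0],[0.1,-0.001,0,0,0],[0.1,-0.001,0,0,0],[0.38,-0.001,0,0,0],[0.38,-0.001,0,0,0],[0.38,-0.03,0,0,0],[0.38,-0.08,0,0,0],[0.38,-0.14,0,0,0],[0.38,-0.14,-0.03,0.06,0],[0.38,-0.14,-0.06,0.12,0],[0.38,-0.14,-0.08,0.18,0]]}}

```text
time_s: 51.02
tool_pos: [0.4795, -0.248, 0.1832]
tool_rot: [19.0, 89.9, -68.0]
force: [1.4, 0.4, 0.7]
grip_width: 0.0599
```

{"api": "step_arm", "payload": {"deltas": [[0.38,0,0,0.06,0],[0.38,0,0,0.06,0],[0.38,0,0,0.06,0]]}}

```text
time_s: 51.4
tool_pos: [0.4837, -0.3054, 0.1824]
tool_rot: [-179.9, 89.9, 93.1]
force: [-0.0, 0.1, 0.2]
grip_width: 0.0601
```

```bash
python3 plane.py
python3 - <<'E'
from h import *
print(monitor.get_obs()["force"])
for n in("side","top"):
    im,d=read_camera(n);P=cloud(n,d);X,Y,Z=P[...,0],P[...,1],P[...,2]
    for nm,x,y,z0 in(("jar",.596,-.063,.06),("knob",.655,-.065,.04),("stampblk",.655,-.063,.0205)):
        q=P[(abs(X-x)<.025)&(abs(Y-y)<.035)&(Z>z0)&(Z<(.03 if nm=="stampblk" else .1))];print(n,nm,len(q),q.mean(0).round(4),q.min(0).round(4),q.max(0).round(4))
    for a in regions_of(n,"bundle_center")[:2]:
        q=P[a["pixels"]];q=q[~np.isnan(q[:,0])];print(" bundle",round(a["p"],2),np.median(q,0).round(3),q[:,2].max().round(3))
E
```

```text
side start (142, 'slope deg x,y', array([-0.2, -1.9]), 'zc', np.float64(0.0536), 'ctr', array([ 0.5405, -0.0709,  0.0536]), 'rng', array([ 0.522 , -0.0913,  0.0486]), array([ 0.5589, -0.0522,  0.0573]), 'res', np.float64(0.0012))
side now (145, 'slope deg x,y', array([ 0.9, -0.1]), 'zc', np.float64(0.0536), 'ctr', array([ 0.5401, -0.0696,  0.0536]), 'rng', array([ 0.5219, -0.0919,  0.0481]), array([ 0.5592, -0.051 ,  0.0561]), 'res', np.float64(0.0012))
 lowz pts 234 [ 0 31 29 23 26 25 23 18 40 19]
top start (148, 'slope deg x,y', array([-2. , -0.6]), 'zc', np.float64(0.0527), 'ctr', array([ 0.5419, -0.0716,  0.0528]), 'rng', array([ 0.5223, -0.091 ,  0.0465]), array([ 0.5611, -0.0528,  0.0587]), 'res', np.float64(0.0019))
top now (142, 'slope deg x,y', array([-0.6,  1. ]), 'zc', np.float64(0.053), 'ctr', array([ 0.5417, -0.0699,  0.053 ]), 'rng', array([ 0.5221, -0.0881,  0.0475]), array([ 0.5603, -0.0501,  0.0584]), 'res', np.float64(0.0021))
 lowz pts 135 [ 0 23 12 14 11  8 13 11 28 15]
[-0.45595835  0.25316456 -0.96222986]
side jar 101 [ 0.5935 -0.0581  0.0766] [ 0.5816 -0.0735  0.0601] [ 0.6053 -0.049   0.0887]
side knob 73 [ 0.6529 -0.06    0.0517] [ 0.6425 -0.0728  0.0401] [ 0.6655 -0.053   0.0588]
side stampblk 88 [ 0.6528 -0.0568  0.0248] [ 0.6415 -0.0802  0.0206] [ 0.6664 -0.0413  0.03  ]
 bundle 0.56 [0.443 0.27  0.023] 0.031
 bundle 0.33 [ 0.445 -0.249  0.006] 0.011
top jar 63 [ 0.5943 -0.0619  0.0794] [ 0.5829 -0.074   0.0705] [ 0.606  -0.0507  0.087 ]
top knob 45 [ 0.6541 -0.0626  0.0546] [ 0.6452 -0.0718  0.0459] [ 0.6643 -0.0538  0.0622]
top stampblk 64 [ 0.6533 -0.0617  0.0244] [ 0.6423 -0.0825  0.0207] [ 0.6671 -0.0433  0.0291]
 bundle 0.81 [0.441 0.267 0.022] 0.032
```

```bash
python3 -c "
from h import *
print(env.sign_off())"
```

```text
the job is handed in; nothing more can be done
None
```

The job is handed in at about 52 s of robot time, with every step done in order. `sign_off` reports no verdict.

**What I did:** I set the spool, stamp and jar on the mat and slid the lid open to about 0.16 m. The bundle went flat into the tray. I then pushed the lid shut until it met a hard stop at about 12.6 N, and put the three things back in their own compartments.

**One thing went wrong and was mended:** on its return the spool first came to rest tilted about 12 to 15°, with its bottom flange on the compartment wall. I regripped it, moved it 8 mm and set it down again.

**Last checks, from both cameras' depth readings:**
- **Spool:** its top is level to about 1° and within about 2 mm of where it started.
- **Jar:** it stands at full height, about 4 mm from where it started.
- **Stamp:** it stands at full height, about 2 mm from where it started. I turned it about 15° to sit squarer in its compartment.
- **Bundle:** its centre is within about 5 mm of the tray's centre, lying flat, with its top at about 25–30 mm.
- **Lid:** the outer end measures about 0.054 m in y, where shut puts it at 0.055 m. One side-camera reading gave 0.049 m, about 6 mm open and still within the 8 mm limit.

The viewer reached its 16-picture limit, so I checked the final state from depth readings and not by eye. The arm ended at z = 0.18 m over the empty mat, touching nothing.

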